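# Unload and reload a leak-test station

### The job

First shut off the pressure by turning the red knob fully anticlockwise to its stop; only then press the green ejector fully in to push the tested blue housing out of the covered nest, let the ejector spring back, and lay the housing flat in the yellow tray. Also load every test carrier on the bench into the guide: set it upright in the open bay and slide it under the orange lips all the way in, so that the first stands against the red stop and each further one against the one before, with no gaps. Let go of everything and leave the other things on the bench alone.

Things in the scene. Friction and masses are not known exactly. Their poses are not given: they have to be found in the camera images.
- guide: loading guide, fixed: straight channel along its y, 66 mm wide inside, 96 mm outside. Origin: centre of the underside; channel floor z = 6 mm. y = -172 to -88 mm: open bay, side walls flaring outwards, 22 mm tall. y = -88 to +155 mm: two orange lips overhang the channel (undersides z = 22, tops z = 27 mm, slot between them 36 mm wide). Red end stop, 34 mm tall, face at y = +155 mm
- guide_bay (a point): point on the guide's channel floor, on the centre line, in the middle of where a carrier is set down in the open bay (guide y = -125 mm)
- guide_home (a point): point on the channel floor where the centre of the first carrier is when home against the red stop (guide y = +125 mm); the next ones behind it at guide y = +65, +5 and -55 mm. A carrier's base slides under the lips, its grip block upright in the slot, the block's 26 mm side across the slot, its long side along it
- carrier1: test carrier, loose, 0.35 kg: square steel base plate 60 x 60 x 12 mm with an upright white grip block on it, 26 mm wide (its x) x 44 mm long (its y), from 12 to 72 mm above the underside; stands upright on the bench. Origin: centre of its underside, z up. Absent in some starts
- carrier2: test carrier, loose, 0.35 kg: square steel base plate 60 x 60 x 12 mm with an upright white grip block on it, 26 mm wide (its x) x 44 mm long (its y), from 12 to 72 mm above the underside; stands upright on the bench. Origin: centre of its underside, z up. Absent in some starts
- carrier3: test carrier, loose, 0.35 kg: square steel base plate 60 x 60 x 12 mm with an upright white grip block on it, 26 mm wide (its x) x 44 mm long (its y), from 12 to 72 mm above the underside; stands upright on the bench. Origin: centre of its underside, z up. Absent in some starts
- carrier4: test carrier, loose, 0.35 kg: square steel base plate 60 x 60 x 12 mm with an upright white grip block on it, 26 mm wide (its x) x 44 mm long (its y), from 12 to 72 mm above the underside; stands upright on the bench. Origin: centre of its underside, z up. Absent in some starts
- nest: covered test nest, fixed: base 80 mm wide, 6 mm thick, along its y (y = -95 to +130 mm). Two white walls 50 mm apart inside (64 mm outside) and a clear roof (underside z = 47, top z = 53 mm) cover y = -32 to +46 mm; open at the -y end, in front of which the base (y = -95 to -32 mm) is a free landing. Origin: centre line, underside
- ejector (a joint): spring ejector slide at the +y end of the nest: 0 = sprung back, 0.050 m = pressed fully in (towards the nest's -y), which pushes the housing 50 mm out of the open end; 2 N at first, about 6.5 N at the end; springs back when let go
- ejector_tab (a point): grip point of the ejector's upright green tab (26 mm along nest x, 12 mm along nest y, from z = 8 to 80 mm); this point is 60 mm above the nest's underside, on the tab's centre; moves with the slide. Fully pressed, 17 mm is left between tab and roof
- housing: tested housing, loose blue block with a brass disc and a white label on top, 44 mm (its x) x 70 mm (its y) x 36 mm tall, 0.16 kg, at the start wholly inside the covered nest. Origin: centre of its underside
- tray: yellow open tray for tested parts, fixed, outside 140 x 160 x 28 mm (x, y, z), walls and floor 4 mm. Origin: centre of its underside
- regulator: white pressure regulator box, fixed, 110 x 110 x 50 mm, the knob upright in the middle of its top. Origin: centre of its underside
- pressure (a joint): angle of the red pressure knob: 0 = fully anticlockwise seen from above (end stop, pressure off), grows clockwise up to 2.6 rad. At 0 its bar grip lies along the regulator's x, at angle q it is turned by -q about the regulator's z
- pressure_grip (a point): point on the knob's axis at the height at which to grip its bar, which rises from a round red knob of 52 mm diameter
- screwdriver: screwdriver lying on the bench, 190 mm; leave alone
- seal_jar: jar, 60 mm diameter, 75 mm tall; leave alone
- mug: blue mug, 76 mm diameter, 90 mm tall; leave alone
- fitting: brass fitting, 44 mm diameter, 50 mm tall; leave alone
- tape: orange tape roll lying flat, 100 mm diameter, 24 mm tall; leave alone
- wrench: wrench lying on the bench, 170 mm; leave alone
There are look-alikes about, which are no part of the job. Leave any pink or turquoise look-alike of the carrier1 alone.

How it is judged:
By the outcome, as a careful person would: the job done as asked, in the order asked, and still so for the second after the job is handed in, with the robot touching nothing.
Of carrier1, carrier2, carrier3, carrier4 only 2 to 4 are there at a start; the rules pass over those that are not, and their reading is None.
At some moment in a run one of carrier1, carrier2, carrier3, carrier4 may be knocked a few centimetres aside while the robot is not near it.
Once in a run the grip may slacken for a moment while it holds something.
It also fails if it takes over 210 s, if anything falls off the work surface, if the arm or the gripper's body presses on something with over 40 N, if the wrist force passes 120 N, or if a joint passes its speed limit or range.

### The arm

A 7-joint arm with a two-finger parallel gripper is mounted at the origin on the work surface. World frame = base frame: x ahead of the robot, y to its left, z up, the work surface at z = 0. Lengths are in m, angles in rad, forces in N, time in s.
With the tool pointing down it reaches from about 0.425 to 0.875 m from the base axis. Payload 4.7 kg.
Tool frame: the origin (TCP) lies on the centre line of the jaws, within the pads' length; the fingertips stand 14 mm ahead of it and the grasp point (between the pads) lies 5 mm behind it; z points along the fingers, y is the line along which they close (so a half turn about z gives the same grasp; the last joint's range is limited). The gripper opens to 87 mm and grips with 3 to 60 N. Pads are 19 mm wide; open, the fingers measure 117 mm over their backs; the gripper's body (75 mm by 190 mm) begins 51 mm behind the grasp point.
Start: joints at [-1.265, 0.321, -0.07, 1.45, 0.023, 1.371, -0.057], TCP at [0.187, 0.623, 0.237] pointing down, gripper open.
Joint ranges: [-2.86, 2.86], [-0.3, 2.09], [-1.38, 1.24], [0.06, 2.45], [-1.56, 4.7], [0.09, 2.05], [-2.69, 2.69]. Speed limits (rad/s): [2.57, 2.57, 3.14, 3.14, 3.14, 3.14, 3.14].

### API

Orientations are given as a rotation vector (axis times angle).
In Python, from bench import ctrl gives the robot as it stands.
- The arm moves only by the tool send_rows, never from a script. Its argument "steps" is a list of rows, each an object of numbers: "tx", "ty", "tz": the shift along the tool's x, y, z in units of 60 mm (1.0 is 60 mm); "turn": the turn about the tool's z in units of 8 degrees (1.0 is 8 degrees); "grip": the opening, from 0 (shut) to 1 (fully open). A call has 1 to 12 rows; each row shifts and turns the commanded pose from where the row before left it, along the tool's axes as they then stand; what a row does not reach is not made up. A row lasts 1/8 s, in which the tool goes at most 62.5 mm and 10.7 degrees, less where a joint would pass 70% of its speed; a pose out of reach is approached as far as the arm can. A call is refused whole if a number of a shift passes 1 or a number of a turn 1, either way. A call with a gripper value outside its range is refused whole. The fingers move at their own pace and stop on an object; "newtons" is the grip in N (left out, the last holds). Time passes only in rows, so rows that do not move let the fingers close. It gives the time, the measured TCP pose, the force, the opening and the grip force at its end, in the units of the state.
- ctrl.get_state(): the state, without advancing time (a new reading comes with each control period).
- ctrl.get_image(name): name is "side" or "top"; returns a dict with "pixels" (420x560x3 uint8, red, green, blue), "K" (3x3 intrinsics, pixels), "cam_to_world" (4x4, takes a point from camera to world coordinates). Camera axes: x right, y down, z forward; pixel columns grow to the right and rows downward; lengths in m; the calibration is good to about 2 mm. A picture is of the moment at which its call begins. There is no depth.
- ctrl.close_job(): hands the job in; it is judged then, once.
The state is a dict: "time": time; "joint_positions": joint angles; "qd": joint speeds; "joint_torque": joint torques, N m; "position": TCP position; "tool_rot": TCP orientation; "ft_force": force on the tool from outside, world axes, zero at the start; "torque": the same for the moment, N m; "grip_width": opening from 0.0 (shut) to 1.0 (fully open); "grip_force": force on a finger pad.
Only numpy, scipy, OpenCV 4.12 (cv2) and the standard library are available. Lean on these libraries where they do the work, as an engineer would, in place of code of your own. Each camera call takes 0.05 s, during which the arm holds its last target. There are 200 camera calls.

## Working session

There is one attempt and no reset: what is moved stays moved. The work goes in short steps, Python scripts to look and compute and a tool call to move; the robot and the scene stay as the last step left them, time stands still between calls to the robot, and variables do not carry over. Pictures are saved under pics/ and viewed, at most 14 in all, crops included, and the job is handed in when it is done.

Besides the shell and the picture viewer there is one more tool, called after "Emit:" as name(argument=value, ...), one argument or row to a line, values as JSON. send_rows: Moves the arm, as the interface text tells. Its arguments: {"type":"object","properties":{"steps":{"type":"array"},"newtons":{"type":"number"}},"required":["steps"]}

```bash
ls; mkdir -p pics; python3 - <<'E'
from bench import ctrl
import cv2,numpy as np,pickle
s=ctrl.get_state(); print(s)
for n in("top","side"):
    d=ctrl.get_image(n); cv2.imwrite(f"pics/{n}0.png",d["pixels"][:,:,::-1]); print(n,d["K"],d["cam_to_world"])
    pickle.dump(d,open(f"{n}0.pkl","wb"))
E
```

```text
pics
{'time': 0.0, 'joint_positions': array([-1.26492985,  0.32182699, -0.07008364,  1.45167323,  0.02259404,
        1.37077522, -0.05692302]), 'qd': array([ 3.82441706e-04,  1.29433693e-03, -7.02053914e-05,  8.59891702e-04,
       -1.53741945e-03,  2.10610714e-03, -2.26274172e-04]), 'joint_torque': array([-3.68707042e-04, -4.91285634e+01, -4.04180121e-01, -3.12533498e+01,
       -6.39615557e-02,  4.36364359e-02,  1.71364682e-04]), 'position': array([0.18686436, 0.62201797, 0.23545976]), 'tool_rot': array([-4.56646588e-01, -3.10803956e+00,  2.96365651e-03]), 'ft_force': array([0.11448539, 0.18735177, 0.27621991]), 'torque': array([ 0.02504784,  0.02969275, -0.06721287]), 'grip_force': 0.0, 'grip_width': 1.0017244789189923}
top [[440.13919032   0.         283.86749135]
 [  0.         440.13919032 210.4507054 ]
 [  0.           0.           1.        ]] [[-0.03818853 -0.97446271  0.22127827  0.21630709]
 [-0.99925079  0.03584704 -0.01458941 -0.04989817]
 [ 0.00628466 -0.22166963 -0.97510157  1.17997439]
 [ 0.          0.          0.          1.        ]]
side [[413.76991619   0.         276.72680938]
 [  0.         413.76991619 205.60709593]
 [  0.           0.           1.        ]] [[ 0.98094537 -0.10256625  0.1650041   0.29147126]
 [-0.19369076 -0.5825865   0.78935217 -0.87374312]
 [ 0.01516826 -0.80627113 -0.59135167  0.68415499]
 [ 0.          0.          0.          1.        ]]
```

View pics/top0.png

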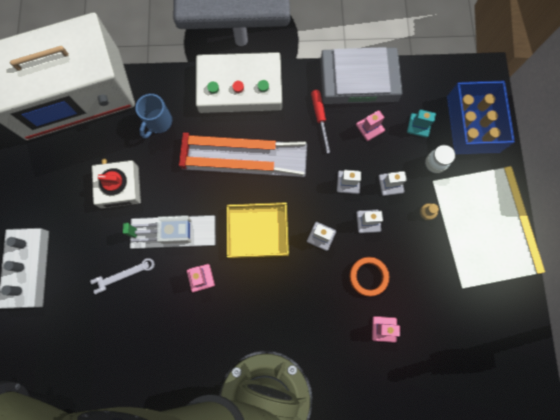

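View pics/side0.png

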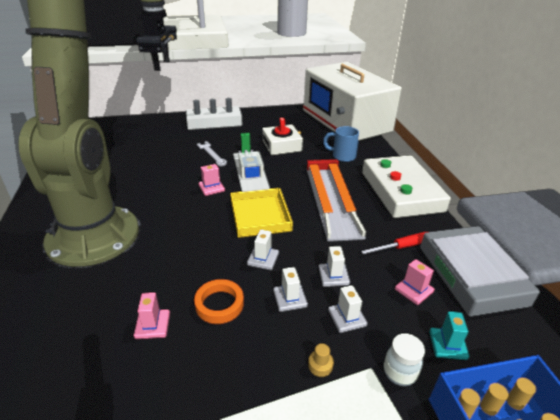

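The top view shows the guide (stop at 184,152, bay at 305,158), nest (130–215,230), tray (258,230), knob (112,180). Candidates for a carrier: white (348,181), (392,183), (370,220), (321,236) in top; pink look-alikes (372,125), (201,278), (385,329) and turquoise (422,123). I choose the four white ones; the crops check this.

```bash
cat > h.py <<'E'
import numpy as np,cv2,pickle
from scipy.optimize import least_squares
def load(n,k=0): return pickle.load(open(f"{n}{k}.pkl","rb"))
def grab(n,k):
    from bench import ctrl
    d=ctrl.get_image(n); pickle.dump(d,open(f"{n}{k}.pkl","wb")); return d
def ray(d,p):
    v=d["cam_to_world"][:3,:3]@np.linalg.solve(d["K"],[p[0],p[1],1]); return d["cam_to_world"][:3,3],v
def atz(d,p,z):
    o,v=ray(d,p); return o+v*(z-o[2])/v[2]
def proj(d,P):
    P=np.atleast_2d(P); T=d["cam_to_world"]; c=(P-T[:3,3])@T[:3,:3]; q=c@d["K"].T; return q[:,:2]/q[:,2:]
def tri(dps):
    A=np.zeros((3,3));b=np.zeros(3)
    for d,p in dps:
        o,v=ray(d,p);v=v/np.linalg.norm(v);M=np.eye(3)-np.outer(v,v);A+=M;b+=M@o
    return np.linalg.solve(A,b)
def crop(d,x0,y0,x1,y1,s,f):
    cv2.imwrite(f,cv2.resize(d["pixels"][y0:y1,x0:x1,::-1],None,fx=s,fy=s,interpolation=cv2.INTER_CUBIC))
E
python3 - <<'E'
from h import *
t=load("top");s=load("side")
crop(t,85,125,317,275,3.4,"pics/c1.png")
crop(t,300,160,420,250,6.6,"pics/c2.png")
crop(s,225,120,375,245,4.8,"pics/c3.png")
crop(s,240,225,375,335,5.4,"pics/c4.png")
E
```

```text
(no output)
```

View pics/c1.png

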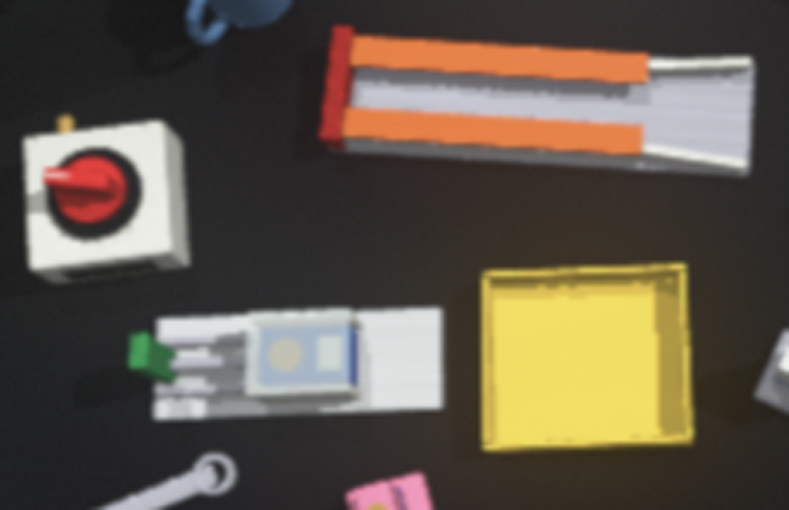

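View pics/c2.png

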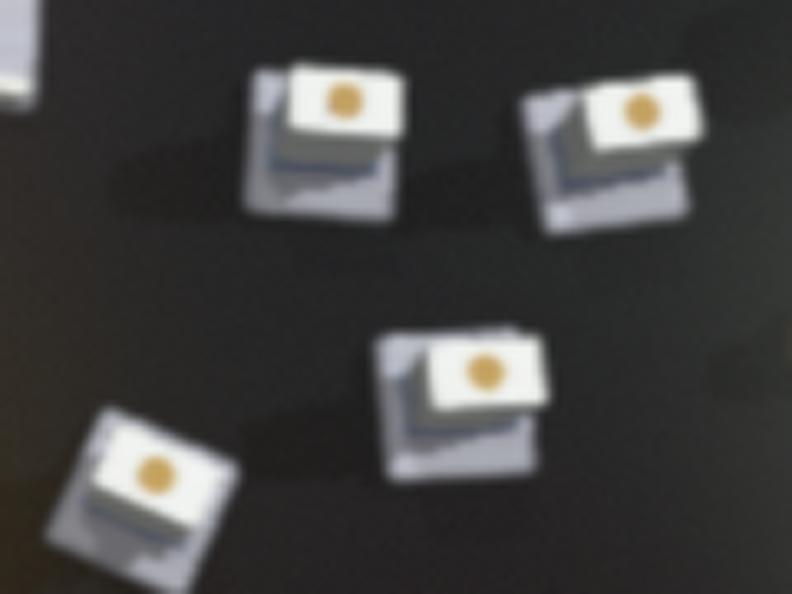

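View pics/c3.png

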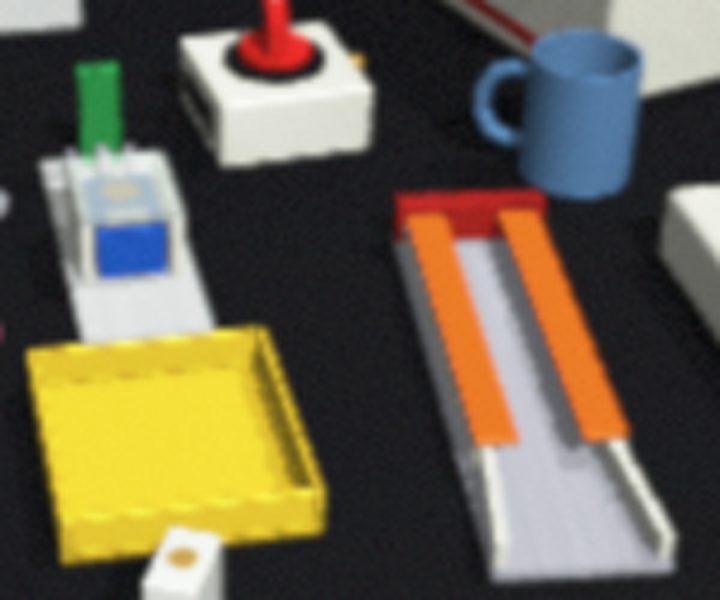

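View pics/c4.png

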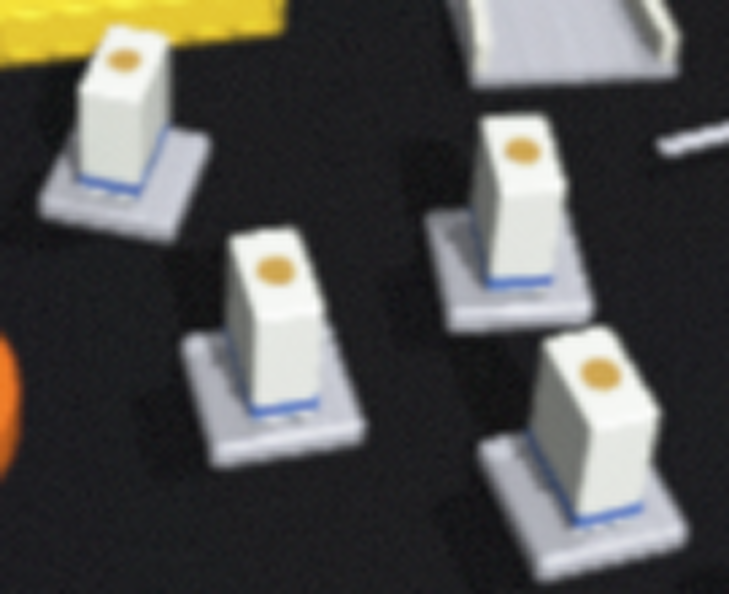

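The crops show four white carriers with brass dots (c2 dots 345,100; 642,110; 486,372; 156,474), each matched in c4. The guide lips, nest with the blue housing, tray and knob are all clear. Next I fit poses and take one closer look at the knob.

```bash
cat > fit.py <<'E'
from h import *
def un(p,s,o): return (np.array(p,float)+.5)/s-.5+np.array(o)
def fit(obs,z0=0,guess=(.6,0,0)):
    # obs: list of (d,model pts,pix)
    def f(v):
        c,s=np.cos(v[2]),np.sin(v[2]);R=np.array([[c,-s,0],[s,c,0],[0,0,1]])
        return np.concatenate([(proj(d,np.array(m,float)/1000@R.T+[v[0],v[1],v[3]])-p).ravel() for d,m,p in obs])
    r=least_squares(f,[*guess,z0],loss="soft_l1");return r.x,np.abs(r.fun).max()
E
python3 - <<'E'
from fit import *
np.set_printoptions(precision=4,suppress=True)
t=load("top");s=load("side")
T2=lambda p:un(p,6.6,(300,160)); S4=lambda p:un(p,5.4,(240,225)); T1=lambda p:un(p,3.4,(85,125)); S3=lambda p:un(p,4.8,(225,120))
td=[(345,100),(642,110),(486,372),(156,474)];sd=[(521,150),(601,373),(276,270),(124,60)]
cs=[[(293,66),(404,74),(400,136),(290,133)],[(583,86),(693,75),(703,137),(598,150)],[(425,340),(540,335),(547,402),(434,408)],[(117,425),(214,460),(190,528),(93,480)]]
for n,a,b,c in zip("ABCD",td,sd,cs):
    P=tri([(t,T2(a)),(s,S4(b))]); w=np.array([atz(t,T2(q),.072) for q in c])
    d=(w[0]-w[1]+w[3]-w[2])  # long dir toward +y
    e=(w[0]-w[3]+w[1]-w[2]); print(n,P,"mean",w.mean(0),"yaw",np.degrees(np.arctan2(-d[0],d[1])),np.degrees(np.arctan2(e[1],e[0])),np.linalg.norm(d[:2])/2,np.linalg.norm(e[:2])/2)
m=[[x,y,27] for x,y in [(48,155),(48,-88),(18,155),(18,-88),(-18,155),(-18,-88),(-48,155),(-48,-88)]]
print("guide",fit([(t,m,T1([(352,37),(648,53),(350,64),(648,81),(344,109),(642,125),(341,135),(641,153)])),
 (s,m,S3([(535,210),(630,437),(500,211),(584,440),(446,213),(518,443),(405,213),(476,443)]))]))
k=[[70,80,28],[70,-80,28],[-70,-80,28],[-70,80,28]]
print("tray",fit([(t,k,T1([(482,272),(687,264),(692,443),(482,450)])),(s,[k[3],k[0],k[1]],S3([(27,347),(266,326),(325,487)]))]))
b=[[40,130,6],[40,-95,6],[-40,-95,6],[-40,130,6]]
print("nest",fit([(t,b,T1([(157,318),(443,308),(442,408),(154,418)])),(s,[b[3],b[0]],S3([(40,160),(170,152)]))]))
print("tab",tri([(t,T1((141,349))),(s,S3((98,65)))]))
r=[[x,y,50] for x,y in[(55,55),(55,-55),(-55,-55),(-55,55)]]
print("reg",fit([(t,r,T1([(22,138),(163,122),(178,255),(32,270)])),(s,[r[3],r[0],r[1],r[2]],S3([(180,38),(325,22),(372,85),(218,113)]))]))
a=cv2.resize(t["pixels"][155:215,85:150],None,fx=6,fy=6,interpolation=2); c=cv2.resize(s["pixels"][105:165,250:315],None,fx=6,fy=6,interpolation=2)
cv2.imwrite("pics/c5.png",np.hstack([a,c])[:,:,::-1])
E
```

```text
A [ 0.5564 -0.2487  0.0731] mean [ 0.5566 -0.2497  0.072 ] yaw -5.061568961439038 -7.116952413084152 0.04409462206973187 0.02697741003439368
B [ 0.5483 -0.3668  0.0732] mean [ 0.5483 -0.3681  0.072 ] yaw 4.509758191734358 5.404849208997532 0.04352969817823852 0.026449413689578285
C [ 0.4443 -0.2958  0.0729] mean [ 0.4451 -0.2963  0.072 ] yaw 0.7018038414775333 1.871337672840162 0.044742493563654104 0.02702724052549379
D [ 0.4086 -0.1648  0.0723] mean [ 0.4096 -0.1639  0.072 ] yaw -25.74978412760969 -24.227297498273426 0.04065282057402285 0.02606907487611873
guide (array([ 0.6448,  0.0412, -0.1   , -0.002 ]), np.float64(2.143914510580913))
tray (array([ 0.429 ,  0.0061, -0.0034,  0.0018]), np.float64(0.5464106811134002))
nest (array([ 0.436 ,  0.2173, -0.0032,  0.0006]), np.float64(2.671007825724473))
tab [0.4357 0.334  0.0828]
reg (array([ 0.5668,  0.3838,  0.0995, -0.0007]), np.float64(1.3430860011792731))
```

View pics/c5.png

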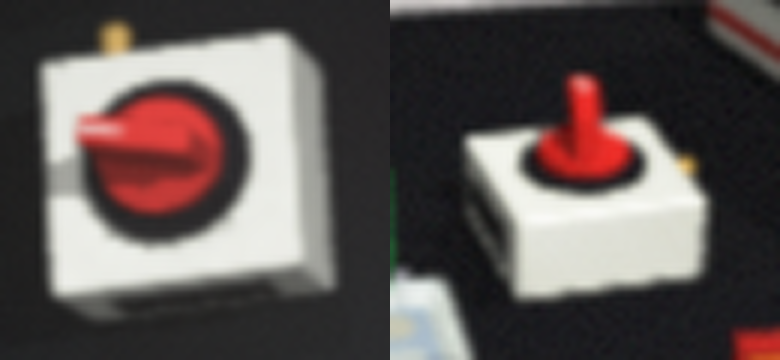

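The knob crop shows the bar seen end-on in the side view (top at 583,77) and leaning from about (215,150) to (80,125) in the top view, so it lies roughly along world y. I refine the guide, nest and knob numbers.

```bash
python3 - <<'E'
from fit import *
from scipy.spatial.transform import Rotation as R
np.set_printoptions(precision=4,suppress=True)
t=load("top");s=load("side")
T1=lambda p:un(p,3.4,(85,125)); S3=lambda p:un(p,4.8,(225,120))
m=[[x,y,27] for x,y in [(18,155),(18,-88),(-18,155),(-18,-88)]]
tp=T1([(350,64),(648,81),(344,109),(642,125)]);sp=S3([(500,211),(584,440),(446,213),(518,443)])
w=[atz(t,q,.027)[:2] for q in tp];print(w)
print("guide",fit([(t,m,tp),(s,m,sp)]),fit([(s,m,sp)]))
# wall/bay: floor end corners y=-172 top view
b=[[40,130,6],[40,-95,6],[-40,-95,6],[-40,130,6]]
bp=T1([(157,318),(443,308),(442,408),(154,418)]);print(np.array([atz(t,q,.006)[:2] for q in bp]))
rp=T1([(248,313),(352,312),(357,395),(247,397)]);print("roof",np.array([atz(t,q,.053)[:2] for q in rp]))
print("nest side back",np.array([atz(s,q,.006)[:2] for q in S3([(40,160),(170,152)])]))
print("disc",atz(t,T1((286,355)),.042),tri([(t,T1((286,355))),(s,S3((120,190)))]))
print("bar top",tri([(t,un((125,138),6,(85,155))),(s,un((193,78),6,(250,105)))]))
print("knob disc",atz(t,un((165,160),6,(85,155)),.055),"bar end tip z?",[tri([(t,un((p,128),6,(85,155))),(s,un((191,77),6,(250,105)))]) for p in(82,100)])
for z in (.05,.06,.07,.08,.09,.1): print(z,atz(t,un((80,128),6,(85,155)),z)[:2],atz(s,un((193,90),6,(250,105)),z)[:2])
print(R.from_rotvec([-4.56646588e-01, -3.10803956e+00,  2.96365651e-03]).as_matrix())
E
```

```text
[array([0.6785, 0.1929]), array([ 0.6551, -0.0499]), array([0.6399, 0.1974]), array([ 0.6175, -0.0438])]
guide (array([ 0.6446,  0.041 , -0.1022, -0.0019]), np.float64(0.7848645124184088)) (array([ 0.6358,  0.0192, -0.1116,  0.0134]), np.float64(0.1882596522977451))
[[0.4765 0.3491]
 [0.4763 0.1208]
 [0.3954 0.1219]
 [0.396  0.3484]]
roof [[0.4674 0.2636]
 [0.4653 0.1838]
 [0.4006 0.1794]
 [0.4022 0.2627]]
nest side back [[0.3942 0.3489]
 [0.4852 0.3452]]
disc [0.4356 0.2366 0.042 ] [0.4354 0.2366 0.0417]
bar top [0.5644 0.3843 0.1042]
knob disc [0.5678 0.3859 0.055 ] bar end tip z? [array([0.5702, 0.4064, 0.0953]), array([0.5683, 0.3969, 0.0997])]
0.05 [0.5856 0.4264] [0.5883 0.486 ]
0.06 [0.5823 0.4221] [0.5836 0.4645]
0.07 [0.5791 0.4179] [0.5789 0.4431]
0.08 [0.5758 0.4137] [0.5742 0.4216]
0.09 [0.5725 0.4095] [0.5696 0.4002]
0.1 [0.5693 0.4053] [0.5649 0.3788]
[[-0.9577  0.2876 -0.0005]
 [ 0.2876  0.9577 -0.0018]
 [-0.0001 -0.0019 -1.    ]]
```

```bash
cat > go.py <<'E'
import sys
from bench import ctrl
import numpy as np
from scipy.spatial.transform import Rotation as R
np.set_printoptions(precision=4,suppress=True)
def plan(x,y,z,psi=None):
    s=ctrl.get_state();M=R.from_rotvec(s["tool_rot"]).as_matrix();p=np.degrees(np.arctan2(M[1,1],M[0,1]))
    q=p if psi is None else psi; a=np.radians(q)
    d=np.array([x,y,z])-s["position"]; t=(p-q+180)%360-180
    tl=np.array([-np.sin(a)*d[0]+np.cos(a)*d[1],np.cos(a)*d[0]+np.sin(a)*d[1],-d[2]])/.06
    print(f"t={s['time']:.1f} pos",s["position"],"psi %.1f"%p,"tiltz",M[:,2],"q7 %.2f"%s["joint_positions"][6],"turn units %.2f"%(t/8),"then tx,ty,tz",tl)
if len(sys.argv)>3: plan(*map(float,sys.argv[1:]))
E
python3 go.py .567 .3845 .16 -10
```

```text
t=0.1 pos [0.1869 0.622  0.2356] psi 73.3 tiltz [-0.0004 -0.0017 -1.    ] q7 -0.06 turn units 10.41 then tx,ty,tz [-2.7987  6.9258  1.2593]
```

Emit:
send_rows(
  steps=[
    {"turn": 0.95},
    {"turn": 0.95},
    {"turn": 0.95},
    {"turn": 0.95},
    {"turn": 0.95},
    {"turn": 0.95},
    {"turn": 0.95},
    {"turn": 0.95},
    {"turn": 0.95},
    {"turn": 0.95},
    {"turn": 0.9},
    {"turn": 0},
  ],
  newtons=20,
)

```text
validation failed for argument at $.st...
```

Emit:
send_rows(
  steps=[
    {"tx": -0.28, "ty": 0.69},
    {"tx": -0.28, "ty": 0.69},
    {"tx": -0.28, "ty": 0.69},
    {"tx": -0.28, "ty": 0.69},
    {"tx": -0.28, "ty": 0.69},
    {"tx": -0.28, "ty": 0.69},
    {"tx": -0.28, "ty": 0.69},
    {"tx": -0.28, "ty": 0.69},
    {"tx": -0.28, "ty": 0.69},
    {"tx": -0.28, "ty": 0.69},
    {"tz": 0.6},
    {"tz": 0.6},
  ],
)

```text
validation failed for argument at $.st...
```

```bash
python3 go.py .567 .3845 .083 -10
```

```text
t=0.1 pos [0.1869 0.622  0.2356] psi 73.3 tiltz [-0.0004 -0.0017 -1.    ] q7 -0.06 turn units 10.41 then tx,ty,tz [-2.7987  6.9258  2.5426]
```

Emit:
send_rows(
  steps=[
    {"tx": 0, "ty": 0, "tz": 0, "turn": 0.95, "grip": 1},
    {"tx": 0, "ty": 0, "tz": 0, "turn": 0.95, "grip": 1},
    {"tx": 0, "ty": 0, "tz": 0, "turn": 0.95, "grip": 1},
    {"tx": 0, "ty": 0, "tz": 0, "turn": 0.95, "grip": 1},
    {"tx": 0, "ty": 0, "tz": 0, "turn": 0.95, "grip": 1},
    {"tx": 0, "ty": 0, "tz": 0, "turn": 0.95, "grip": 1},
    {"tx": 0, "ty": 0, "tz": 0, "turn": 0.95, "grip": 1},
    {"tx": 0, "ty": 0, "tz": 0, "turn": 0.95, "grip": 1},
    {"tx": 0, "ty": 0, "tz": 0, "turn": 0.95, "grip": 1},
    {"tx": 0, "ty": 0, "tz": 0, "turn": 0.95, "grip": 1},
    {"tx": 0, "ty": 0, "tz": 0, "turn": 0.9, "grip": 1},
  ],
  newtons=20,
)

```text
time: 1.48
position: [0.1869, 0.6222, 0.2359]
tool_rot: [2.409, 2.016, -0.001]
ft_force: [-0.4, -0.5, 0.0]
grip_width: 1.003
grip_force: 0.0
```

Emit:
send_rows(
  steps=[
    {"tx": -0.28, "ty": 0.69, "tz": 0, "turn": 0, "grip": 1},
    {"tx": -0.28, "ty": 0.69, "tz": 0, "turn": 0, "grip": 1},
    {"tx": -0.28, "ty": 0.69, "tz": 0, "turn": 0, "grip": 1},
    {"tx": -0.28, "ty": 0.69, "tz": 0, "turn": 0, "grip": 1},
    {"tx": -0.28, "ty": 0.69, "tz": 0, "turn": 0, "grip": 1},
    {"tx": -0.28, "ty": 0.69, "tz": 0, "turn": 0, "grip": 1},
    {"tx": -0.28, "ty": 0.69, "tz": 0, "turn": 0, "grip": 1},
    {"tx": -0.28, "ty": 0.69, "tz": 0, "turn": 0, "grip": 1},
    {"tx": -0.28, "ty": 0.69, "tz": 0, "turn": 0, "grip": 1},
    {"tx": -0.28, "ty": 0.69, "tz": 0, "turn": 0, "grip": 1},
    {"tx": 0, "ty": 0, "tz": 0.6, "turn": 0, "grip": 1},
    {"tx": 0, "ty": 0, "tz": 0.6, "turn": 0, "grip": 1},
  ],
)

```text
time: 2.98
position: [0.5666, 0.3849, 0.1634]
tool_rot: [2.407, 2.019, 0.0]
ft_force: [-0.8, 0.4, -0.9]
grip_width: 1.0
grip_force: 0.0
```

```bash
python3 go.py .567 .3845 .083 -10
```

```text
t=3.0 pos [0.5666 0.3849 0.1634] psi -10.0 tiltz [ 0.0001  0.0001 -1.    ] q7 -0.71 turn units -0.00 then tx,ty,tz [-0.0057  0.0081  1.3403]
```

Emit:
send_rows(
  steps=[
    {"tx": 0, "ty": 0, "tz": 0.5, "turn": 0, "grip": 1},
    {"tx": 0, "ty": 0, "tz": 0.3, "turn": 0, "grip": 1},
    {"tx": 0, "ty": 0, "tz": 0.3, "turn": 0, "grip": 1},
    {"tx": 0, "ty": 0, "tz": 0.2, "turn": 0, "grip": 1},
    {"tx": 0, "ty": 0, "tz": 0, "turn": 0, "grip": 0},
    {"tx": 0, "ty": 0, "tz": 0, "turn": 0, "grip": 0},
    {"tx": 0, "ty": 0, "tz": 0, "turn": 0, "grip": 0},
    {"tx": 0, "ty": 0, "tz": 0, "turn": 0, "grip": 0},
    {"tx": 0, "ty": 0, "tz": 0, "turn": 0, "grip": 0},
    {"tx": 0, "ty": 0, "tz": 0, "turn": 0, "grip": 0},
  ],
  newtons=20,
)

```text
time: 4.22
position: [0.566, 0.3858, 0.0867]
tool_rot: [-2.405, -2.021, -0.0]
ft_force: [-0.5, 0.2, 0.8]
grip_width: 0.4
grip_force: 0.0
```

```bash
python3 -c "
from bench import ctrl
from h import *
crop(grab('side',1),190,60,350,180,4.8,'pics/k1.png');s=ctrl.get_state();print(s['ft_force'],s['torque'],s['grip_width']*87,s['position'])"
```

```text
[ 0.89231757  0.63282803 -0.23557803] [-0.0998806   0.09675078  0.060265  ] 31.009101472990228 [0.56588304 0.38575571 0.0865948 ]
```

View pics/k1.png

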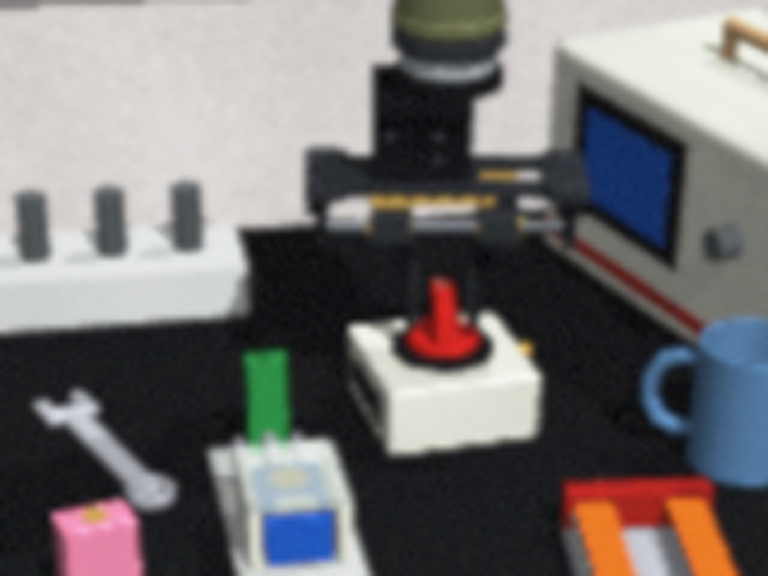

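The side crop shows the open fingers straddling the red bar (445,300), still closing. I continue closing, then turn anticlockwise (negative turn).

Emit:
send_rows(
  steps=[
    {"tx": 0, "ty": 0, "tz": 0, "turn": 0, "grip": 0},
    {"tx": 0, "ty": 0, "tz": 0, "turn": 0, "grip": 0},
    {"tx": 0, "ty": 0, "tz": 0, "turn": 0, "grip": 0},
    {"tx": 0, "ty": 0, "tz": 0, "turn": 0, "grip": 0},
    {"tx": 0, "ty": 0, "tz": 0, "turn": 0, "grip": 0},
    {"tx": 0, "ty": 0, "tz": 0, "turn": -0.5, "grip": 0},
    {"tx": 0, "ty": 0, "tz": 0, "turn": -0.5, "grip": 0},
    {"tx": 0, "ty": 0, "tz": 0, "turn": -0.5, "grip": 0},
    {"tx": 0, "ty": 0, "tz": 0, "turn": -0.5, "grip": 0},
  ],
  newtons=30,
)

```text
time: 5.4
position: [0.5678, 0.3853, 0.0867]
tool_rot: [2.097, 2.336, 0.004]
ft_force: [7.5, 0.6, -4.6]
grip_width: 0.154
grip_force: 30.0
```

```bash
cat > st.py <<'E'
from go import *
s=ctrl.get_state();print('F',s['ft_force'],'M',s['torque'],'w %.1f'%(s['grip_width']*87),'g %.1f'%s['grip_force']);plan(*s['position'])
E
python3 st.py
```

```text
F [ 7.5493  0.5548 -4.6155] M [ 0.0177 -1.6027 -0.1099] w 13.4 g 30.0
t=5.4 pos [0.5678 0.3853 0.0867] psi 6.2 tiltz [ 0.0035  0.0003 -1.    ] q7 -0.43 turn units 0.00 then tx,ty,tz [ 0.  0. -0.]
```

Emit:
send_rows(
  steps=[
    {"tx": 0, "ty": 0, "tz": 0, "turn": -0.6, "grip": 0},
    {"tx": 0, "ty": 0, "tz": 0, "turn": -0.6, "grip": 0},
    {"tx": 0, "ty": 0, "tz": 0, "turn": -0.6, "grip": 0},
    {"tx": 0, "ty": 0, "tz": 0, "turn": -0.6, "grip": 0},
    {"tx": 0, "ty": 0, "tz": 0, "turn": -0.6, "grip": 0},
  ],
)

```text
time: 6.02
position: [0.5688, 0.3857, 0.0867]
tool_rot: [1.565, 2.719, 0.006]
ft_force: [10.8, 1.2, -6.4]
grip_width: 0.155
grip_force: 30.0
```

```bash
python3 st.py
```

```text
F [10.7621  1.16   -6.4399] M [ 0.3911 -2.203  -0.0701] w 13.5 g 30.0
t=6.0 pos [0.5688 0.3857 0.0867] psi 30.2 tiltz [ 0.0058  0.0014 -1.    ] q7 -0.04 turn units 0.00 then tx,ty,tz [ 0.  0. -0.]
```

Emit:
send_rows(
  steps=[
    {"tx": -0.02, "ty": 0.03, "tz": 0, "turn": -0.65, "grip": 0},
    {"tx": 0, "ty": 0, "tz": 0, "turn": -0.65, "grip": 0},
    {"tx": 0, "ty": 0, "tz": 0, "turn": -0.65, "grip": 0},
    {"tx": 0, "ty": 0, "tz": 0, "turn": -0.65, "grip": 0},
    {"tx": 0, "ty": 0, "tz": 0, "turn": -0.65, "grip": 0},
    {"tx": 0, "ty": 0, "tz": 0, "turn": -0.65, "grip": 0},
    {"tx": 0, "ty": 0, "tz": 0, "turn": -0.65, "grip": 0},
    {"tx": 0, "ty": 0, "tz": 0, "turn": -0.65, "grip": 0},
    {"tx": 0, "ty": 0, "tz": 0, "turn": -0.65, "grip": 0},
    {"tx": 0, "ty": 0, "tz": 0, "turn": -0.65, "grip": 0},
    {"tx": 0, "ty": 0, "tz": 0, "turn": -0.65, "grip": 0},
  ],
)

```text
time: 7.4
position: [0.5704, 0.388, 0.0867]
tool_rot: [0.069, 3.135, 0.008]
ft_force: [10.3, 6.5, -8.3]
grip_width: 0.161
grip_force: 30.0
```

```bash
python3 st.py
```

```text
F [10.3269  6.5449 -8.2587] M [ 1.3519 -2.2387 -0.1113] w 14.0 g 30.0
t=7.4 pos [0.5704 0.388  0.0867] psi 87.5 tiltz [ 0.0057  0.0049 -1.    ] q7 0.89 turn units 0.00 then tx,ty,tz [ 0.  0. -0.]
```

Emit:
send_rows(
  steps=[
    {"tx": 0, "ty": 0, "tz": 0, "turn": -0.4, "grip": 0},
    {"tx": 0, "ty": 0, "tz": 0, "turn": -0.4, "grip": 0},
    {"tx": 0, "ty": 0, "tz": 0, "turn": -0.3, "grip": 0},
    {"tx": 0, "ty": 0, "tz": 0, "turn": -0.2, "grip": 0},
  ],
)

```text
time: 7.9
position: [0.5703, 0.3884, 0.0867]
tool_rot: [-0.21, 3.129, 0.009]
ft_force: [8.0, 7.7, -8.0]
grip_width: 0.163
grip_force: 30.7
```

```bash
python3 st.py
```

```text
F [ 7.9949  7.6585 -7.9998] M [ 1.5572 -1.8136 -0.6279] w 14.2 g 30.7
t=7.9 pos [0.5703 0.3884 0.0867] psi 97.7 tiltz [ 0.0055  0.0059 -1.    ] q7 1.06 turn units 0.00 then tx,ty,tz [-0.  0. -0.]
```

Emit:
send_rows(
  steps=[
    {"tx": 0, "ty": 0, "tz": 0, "turn": -0.25, "grip": 0},
    {"tx": 0, "ty": 0, "tz": 0, "turn": -0.25, "grip": 0},
    {"tx": 0, "ty": 0, "tz": 0, "turn": 0, "grip": 0},
  ],
  newtons=45,
)

```text
time: 8.28
position: [0.5701, 0.3884, 0.0867]
tool_rot: [-0.315, 3.12, 0.009]
ft_force: [8.5, 8.2, -8.0]
grip_width: 0.173
grip_force: 48.4
```

```bash
python3 st.py
```

```text
F [ 8.5467  8.1602 -8.0153] M [ 1.6298 -1.9858 -1.1609] w 15.0 g 48.4
t=8.3 pos [0.5701 0.3884 0.0867] psi 101.5 tiltz [ 0.0046  0.0063 -1.    ] q7 1.12 turn units 0.00 then tx,ty,tz [-0.  0. -0.]
```

The torque about z has built to -1.16 Nm with the pads twisting on the bar, so the knob is at its stop. I let go and rise.

Emit:
send_rows(
  steps=[
    {"tx": 0, "ty": 0, "tz": 0, "turn": 0, "grip": 0.7},
    {"tx": 0, "ty": 0, "tz": 0, "turn": 0, "grip": 0.7},
    {"tx": 0, "ty": 0, "tz": 0, "turn": 0, "grip": 0.7},
    {"tx": 0, "ty": 0, "tz": 0, "turn": 0, "grip": 0.7},
    {"tx": 0, "ty": 0, "tz": -0.3, "turn": 0, "grip": 0.7},
    {"tx": 0, "ty": 0, "tz": -0.7, "turn": 0, "grip": 0.7},
    {"tx": 0, "ty": 0, "tz": -0.7, "turn": 0, "grip": 0.7},
    {"tx": 0, "ty": 0, "tz": 0, "turn": 0.95, "grip": 0.7},
    {"tx": 0, "ty": 0, "tz": 0, "turn": 0.95, "grip": 0.7},
    {"tx": 0, "ty": 0, "tz": 0, "turn": 0.95, "grip": 0.7},
    {"tx": 0, "ty": 0, "tz": 0, "turn": 0.95, "grip": 0.7},
    {"tx": 0, "ty": 0, "tz": 0, "turn": 0.95, "grip": 0.7},
  ],
  newtons=20,
)

```text
time: 9.78
position: [0.5683, 0.3858, 0.1903]
tool_rot: [0.722, 3.057, 0.002]
ft_force: [0.0, 1.6, -0.1]
grip_width: 0.7
grip_force: 0.0
```

Emit:
send_rows(
  steps=[
    {"tx": 0, "ty": 0, "tz": 0, "turn": 1, "grip": 0.7},
    {"tx": 0, "ty": 0, "tz": 0, "turn": 1, "grip": 0.7},
    {"tx": 0, "ty": 0, "tz": 0, "turn": 1, "grip": 0.7},
    {"tx": 0, "ty": 0, "tz": 0, "turn": 1, "grip": 0.7},
    {"tx": 0, "ty": 0, "tz": 0, "turn": 1, "grip": 0.7},
    {"tx": 0, "ty": 0, "tz": 0, "turn": 1, "grip": 0.7},
    {"tx": 0, "ty": 0, "tz": 0, "turn": 1, "grip": 0.7},
    {"tx": 0, "ty": 0, "tz": 0, "turn": 0.95, "grip": 0.7},
  ],
)

```text
time: 10.78
position: [0.5682, 0.3859, 0.1903]
tool_rot: [-2.224, -2.218, -0.003]
ft_force: [-0.6, 0.1, -0.4]
grip_width: 0.698
grip_force: 0.0
```

```bash
python3 go.py .436 .334 .14 0
```

```text
t=10.8 pos [0.5682 0.3859 0.1903] psi -0.2 tiltz [ 0.0011  0.0013 -1.    ] q7 -0.57 turn units -0.02 then tx,ty,tz [-0.8648 -2.2034  0.8382]
```

Emit:
send_rows(
  steps=[
    {"tx": -0.22, "ty": -0.55, "tz": 0, "turn": 0, "grip": 0.7},
    {"tx": -0.22, "ty": -0.55, "tz": 0, "turn": 0, "grip": 0.7},
    {"tx": -0.22, "ty": -0.55, "tz": 0, "turn": 0, "grip": 0.7},
    {"tx": -0.2, "ty": -0.55, "tz": 0, "turn": 0, "grip": 0.7},
    {"tx": 0, "ty": 0, "tz": 0.5, "turn": 0, "grip": 0.7},
    {"tx": 0, "ty": 0, "tz": 0.34, "turn": 0, "grip": 0.7},
    {"tx": 0, "ty": 0, "tz": 0, "turn": 0, "grip": 0.7},
  ],
)

```text
time: 11.65
position: [0.4354, 0.3334, 0.138]
tool_rot: [-2.219, -2.223, 0.003]
ft_force: [-0.2, 0.9, 0.4]
grip_width: 0.697
grip_force: 0.0
```

```bash
python3 - <<'E'
from h import *
t=grab('top',2);s=grab('side',2)
a=cv2.resize(t["pixels"][150:255,85:195],None,fx=3.6,fy=3.6,interpolation=2); c=cv2.resize(s["pixels"][90:195,225:335],None,fx=3.6,fy=3.6,interpolation=2)
cv2.imwrite("pics/k2.png",np.hstack([a,c])[:,:,::-1])
E
python3 st.py
```

```text
F [-0.5185 -0.3096  0.5166] M [-0.1311  0.0676 -0.0202] w 60.8 g 0.0
t=11.8 pos [0.4367 0.3343 0.1397] psi 0.1 tiltz [ 0.0013  0.0014 -1.    ] q7 -0.67 turn units 0.00 then tx,ty,tz [ 0.  0. -0.]
```

View pics/k2.png

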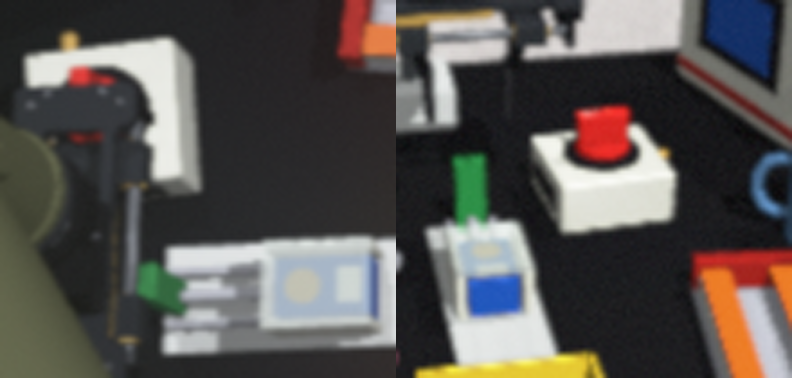

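The view shows the knob bar now broadside in the side image (603,125), i.e. along the regulator's x: pressure is off. The green tab stands below the fingers (side 470,190). I descend and grip it.

Emit:
send_rows(
  steps=[
    {"tx": 0, "ty": 0, "tz": 0.4, "turn": 0, "grip": 0.7},
    {"tx": 0, "ty": 0, "tz": 0.4, "turn": 0, "grip": 0.7},
    {"tx": 0, "ty": 0, "tz": 0.3, "turn": 0, "grip": 0.7},
    {"tx": 0, "ty": 0, "tz": 0.17, "turn": 0, "grip": 0.7},
    {"tx": 0, "ty": 0, "tz": 0, "turn": 0, "grip": 0},
    {"tx": 0, "ty": 0, "tz": 0, "turn": 0, "grip": 0},
    {"tx": 0, "ty": 0, "tz": 0, "turn": 0, "grip": 0},
    {"tx": 0, "ty": 0, "tz": 0, "turn": 0, "grip": 0},
    {"tx": 0, "ty": 0, "tz": 0, "turn": 0, "grip": 0},
    {"tx": 0, "ty": 0, "tz": 0, "turn": 0, "grip": 0},
  ],
  newtons=35,
)

```text
time: 13.0
position: [0.435, 0.3341, 0.0623]
tool_rot: [-2.218, -2.223, 0.002]
ft_force: [-4.7, -0.1, 6.0]
grip_width: 0.296
grip_force: 35.0
```

```bash
python3 st.py
```

```text
F [-4.681  -0.0682  6.0443] M [-0.2181  1.2167  0.0456] w 25.8 g 35.0
t=13.0 pos [0.435  0.3341 0.0623] psi 0.1 tiltz [-0.0019 -0.     -1.    ] q7 -0.65 turn units 0.00 then tx,ty,tz [ 0.  0. -0.]
```

Emit:
send_rows(
  steps=[
    {"tx": -0.1, "ty": 0, "tz": 0, "turn": 0, "grip": 0},
    {"tx": -0.1, "ty": 0, "tz": 0, "turn": 0, "grip": 0},
    {"tx": -0.1, "ty": 0, "tz": 0, "turn": 0, "grip": 0},
    {"tx": -0.1, "ty": 0, "tz": 0, "turn": 0, "grip": 0},
    {"tx": -0.1, "ty": 0, "tz": 0, "turn": 0, "grip": 0},
    {"tx": -0.1, "ty": 0, "tz": 0, "turn": 0, "grip": 0},
    {"tx": -0.1, "ty": 0, "tz": 0, "turn": 0, "grip": 0},
    {"tx": -0.1, "ty": 0, "tz": 0, "turn": 0, "grip": 0},
    {"tx": -0.04, "ty": 0, "tz": 0, "turn": 0, "grip": 0},
    {"tx": -0.04, "ty": 0, "tz": 0, "turn": 0, "grip": 0},
    {"tx": 0, "ty": 0, "tz": 0, "turn": 0, "grip": 0},
  ],
)

```text
time: 14.38
position: [0.4351, 0.2841, 0.0624]
tool_rot: [-2.216, -2.222, -0.005]
ft_force: [-3.5, 6.4, 1.2]
grip_width: 0.299
grip_force: 35.0
```

```bash
python3 st.py
```

```text
F [-3.5011  6.4104  1.1871] M [ 1.1528  1.1271 -0.0083] w 26.0 g 35.0
t=14.4 pos [0.4351 0.2841 0.0624] psi 0.2 tiltz [-0.0003  0.0044 -1.    ] q7 -0.57 turn units 0.00 then tx,ty,tz [ 0.  0. -0.]
```

Emit:
send_rows(
  steps=[
    {"tx": -0.05, "ty": 0, "tz": 0, "turn": 0, "grip": 0},
    {"tx": 0, "ty": 0, "tz": 0, "turn": 0, "grip": 0},
    {"tx": 0, "ty": 0, "tz": 0, "turn": 0, "grip": 0},
  ],
)

```text
time: 14.75
position: [0.4351, 0.2838, 0.0624]
tool_rot: [-2.213, -2.223, -0.01]
ft_force: [-2.2, 12.2, -2.7]
grip_width: 0.294
grip_force: 35.0
```

```bash
python3 st.py
```

```text
F [-2.1602 12.1515 -2.6853] M [ 2.5051  0.9113 -0.0585] w 25.5 g 35.0
t=14.8 pos [0.4351 0.2838 0.0624] psi 0.2 tiltz [ 0.001  0.008 -1.   ] q7 -0.57 turn units 0.00 then tx,ty,tz [ 0.  0. -0.]
```

Emit:
send_rows(
  steps=[
    {"tx": 0.15, "ty": 0, "tz": 0, "turn": 0, "grip": 0},
    {"tx": 0.15, "ty": 0, "tz": 0, "turn": 0, "grip": 0},
    {"tx": 0.15, "ty": 0, "tz": 0, "turn": 0, "grip": 0},
    {"tx": 0.15, "ty": 0, "tz": 0, "turn": 0, "grip": 0},
    {"tx": 0.15, "ty": 0, "tz": 0, "turn": 0, "grip": 0},
    {"tx": 0.15, "ty": 0, "tz": 0, "turn": 0, "grip": 0},
    {"tx": 0, "ty": 0, "tz": 0, "turn": 0, "grip": 0.7},
    {"tx": 0, "ty": 0, "tz": 0, "turn": 0, "grip": 0.7},
    {"tx": 0, "ty": 0, "tz": 0, "turn": 0, "grip": 0.7},
    {"tx": 0, "ty": 0, "tz": -0.7, "turn": 0, "grip": 0.7},
    {"tx": 0, "ty": 0, "tz": -0.7, "turn": 0, "grip": 0.7},
  ],
)

```text
time: 16.12
position: [0.4362, 0.3312, 0.1465]
tool_rot: [2.221, 2.222, -0.002]
ft_force: [-0.1, 0.8, -0.6]
grip_width: 0.687
grip_force: 0.0
```

```bash
python3 - <<'E'
from h import *
t=grab('top',3);s=grab('side',3)
a=cv2.resize(t["pixels"][190:270,110:220],None,fx=3.6,fy=3.6,interpolation=2); c=cv2.resize(s["pixels"][125:205,215:325],None,fx=3.6,fy=3.6,interpolation=2)
cv2.imwrite("pics/k3.png",np.hstack([a,c])[:,:,::-1])
E
python3 st.py
```

```text
F [ 1.2263  0.9522 -0.1886] M [-0.0373 -0.0185  0.0011] w 60.2 g 0.0
t=16.2 pos [0.4392 0.3336 0.1511] psi 0.0 tiltz [ 0.0073  0.0064 -1.    ] q7 -0.66 turn units 0.00 then tx,ty,tz [ 0.  0. -0.]
```

View pics/k3.png

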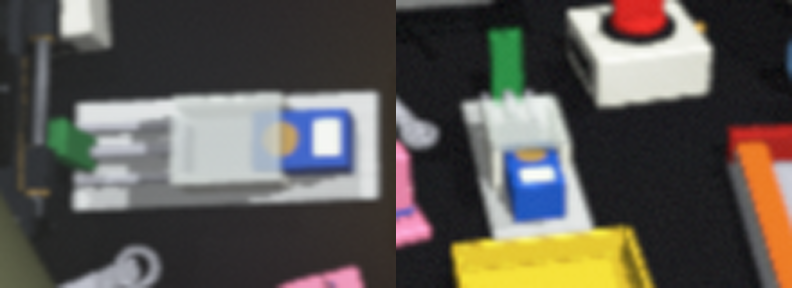

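The ejector bottomed (12 N at 50 mm) and sprang back; the blue housing sticks out with its front edge at about (352,140) in the top crop. I compute the grasp.

```bash
python3 - <<'E'
from fit import *
t=load('top',3);s=load('side',3)
T=lambda p:un(p,3.6,(110,190));S=lambda p:un((p[0]-396,p[1]),3.6,(215,125))
for p in[(290,112),(350,109),(352,168),(290,171),(280,138),(283,100)]: print(atz(t,T(p),.042))
print("label tri",tri([(t,T((326,138))),(s,S((537,173)))]), atz(s,S((512,187)),.042),atz(s,S((561,180)),.042))
E
python3 go.py .4365 .157 .1 0
```

```text
[0.45581703 0.18070002 0.042     ]
[0.45644036 0.13688134 0.042     ]
[0.41264179 0.13540891 0.042     ]
[0.4121066  0.18031169 0.042     ]
[0.43673404 0.18780239 0.042     ]
[0.46498627 0.18589949 0.042     ]
label tri [0.43555875 0.15419106 0.04281952] [0.41297165 0.13785459 0.042     ] [0.45351301 0.1416247  0.042     ]
t=16.2 pos [0.4392 0.3336 0.1511] psi 0.0 tiltz [ 0.0073  0.0064 -1.    ] q7 -0.66 turn units 0.00 then tx,ty,tz [-2.944  -0.0455  0.8516]
```

Emit:
send_rows(
  steps=[
    {"tx": -0.58, "ty": -0.01, "tz": 0, "turn": 0, "grip": 0.75},
    {"tx": -0.58, "ty": -0.01, "tz": 0, "turn": 0, "grip": 0.75},
    {"tx": -0.58, "ty": -0.01, "tz": 0, "turn": 0, "grip": 0.75},
    {"tx": -0.58, "ty": -0.02, "tz": 0, "turn": 0, "grip": 0.75},
    {"tx": -0.58, "ty": -0.02, "tz": 0, "turn": 0, "grip": 0.75},
    {"tx": 0, "ty": 0, "tz": 0.5, "turn": 0, "grip": 0.75},
    {"tx": 0, "ty": 0, "tz": 0.5, "turn": 0, "grip": 0.75},
    {"tx": 0, "ty": 0, "tz": 0, "turn": 0, "grip": 0.75},
  ],
  newtons=20,
)

```text
time: 17.23
position: [0.4302, 0.1565, 0.0837]
tool_rot: [-2.22, -2.221, 0.008]
ft_force: [-0.0, 0.2, -0.1]
grip_width: 0.75
grip_force: 0.0
```

```bash
python3 go.py .435 .160 .03 0
```

```text
t=17.2 pos [0.4302 0.1565 0.0837] psi 0.0 tiltz [-0.0045 -0.0028 -1.    ] q7 -0.39 turn units 0.00 then tx,ty,tz [0.0576 0.0802 0.8953]
```

Emit:
send_rows(
  steps=[
    {"tx": 0.03, "ty": 0.05, "tz": 0.3, "turn": 0, "grip": 0.75},
    {"tx": 0, "ty": 0, "tz": 0.3, "turn": 0, "grip": 0.75},
    {"tx": 0, "ty": 0, "tz": 0.27, "turn": 0, "grip": 0.75},
    {"tx": 0, "ty": 0, "tz": 0, "turn": 0, "grip": 0},
    {"tx": 0, "ty": 0, "tz": 0, "turn": 0, "grip": 0},
    {"tx": 0, "ty": 0, "tz": 0, "turn": 0, "grip": 0},
    {"tx": 0, "ty": 0, "tz": 0, "turn": 0, "grip": 0},
    {"tx": 0, "ty": 0, "tz": 0, "turn": 0, "grip": 0},
  ],
)

```text
time: 18.23
position: [0.4358, 0.1601, 0.0345]
tool_rot: [2.22, 2.223, 0.002]
ft_force: [-1.0, 0.1, 5.7]
grip_width: 0.498
grip_force: 20.0
```

```bash
python3 st.py
```

```text
F [-0.9714  0.0946  5.7106] M [-0.1547  0.2235  0.0054] w 43.3 g 20.0
t=18.2 pos [0.4358 0.1601 0.0345] psi 0.1 tiltz [ 0.0012  0.0008 -1.    ] q7 -0.35 turn units 0.00 then tx,ty,tz [ 0.  0. -0.]
```

Emit:
send_rows(
  steps=[
    {"tx": -0.15, "ty": 0, "tz": -0.01, "turn": 0, "grip": 0},
    {"tx": -0.2, "ty": 0, "tz": 0, "turn": 0, "grip": 0},
    {"tx": -0.25, "ty": 0, "tz": 0, "turn": 0, "grip": 0},
    {"tx": -0.1, "ty": 0, "tz": -0.3, "turn": 0, "grip": 0},
    {"tx": 0, "ty": 0, "tz": -0.4, "turn": 0, "grip": 0},
    {"tx": 0, "ty": 0, "tz": -0.4, "turn": 0, "grip": 0},
    {"tx": -0.4, "ty": -0.02, "tz": 0, "turn": 0, "grip": 0},
    {"tx": -0.5, "ty": -0.02, "tz": 0, "turn": 0, "grip": 0},
    {"tx": -0.5, "ty": -0.02, "tz": 0, "turn": 0, "grip": 0},
    {"tx": -0.4, "ty": -0.02, "tz": 0, "turn": 0, "grip": 0},
    {"tx": -0.25, "ty": 0, "tz": 0, "turn": 0, "grip": 0},
    {"tx": 0, "ty": 0, "tz": 0, "turn": 0, "grip": 0},
  ],
  newtons=30,
)

```text
time: 19.73
position: [0.4301, -0.0065, 0.0999]
tool_rot: [-2.222, -2.22, 0.001]
ft_force: [-0.8, 0.7, -2.1]
grip_width: 0.502
grip_force: 30.0
```

```bash
python3 st.py; python3 - <<'E'
from h import *
grab('side',4);crop(load('side',4),215,90,375,230,4,'pics/k4.png')
E
```

```text
F [-0.7943  0.724  -2.1186] M [-0.0933  0.0459 -0.0203] w 43.7 g 30.0
t=19.7 pos [ 0.4301 -0.0065  0.0999] psi -0.1 tiltz [-0.0009 -0.0001 -1.    ] q7 -0.07 turn units 0.00 then tx,ty,tz [ 0.  0. -0.]
```

View pics/k4.png

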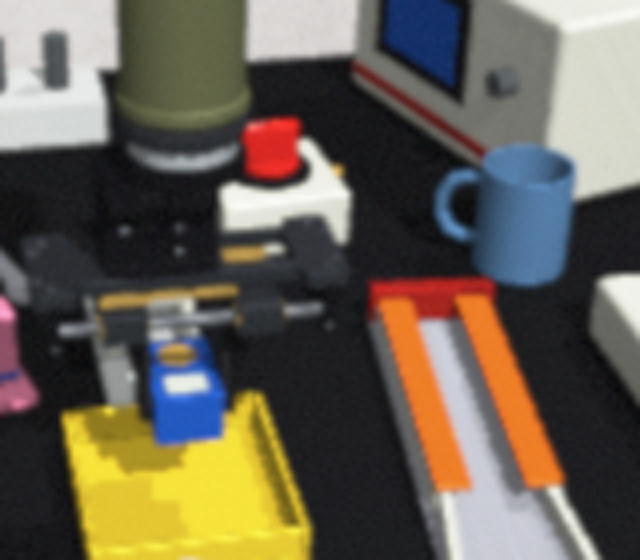

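The housing hangs level in the jaws over the tray (185,390 in the crop). I lower it, let go and rise.

Emit:
send_rows(
  steps=[
    {"tx": 0, "ty": 0, "tz": 0.4, "turn": 0, "grip": 0},
    {"tx": 0, "ty": 0, "tz": 0.4, "turn": 0, "grip": 0},
    {"tx": 0, "ty": 0, "tz": 0.2, "turn": 0, "grip": 0},
    {"tx": 0, "ty": 0, "tz": 0.1, "turn": 0, "grip": 0},
    {"tx": 0, "ty": 0, "tz": 0, "turn": 0, "grip": 0},
    {"tx": 0, "ty": 0, "tz": 0, "turn": 0, "grip": 0.75},
    {"tx": 0, "ty": 0, "tz": 0, "turn": 0, "grip": 0.75},
    {"tx": 0, "ty": 0, "tz": 0, "turn": 0, "grip": 0.75},
    {"tx": 0, "ty": 0, "tz": -0.3, "turn": 0, "grip": 0.75},
    {"tx": 0, "ty": 0, "tz": -0.8, "turn": 0, "grip": 0.75},
    {"tx": 0, "ty": 0, "tz": -0.8, "turn": 0, "grip": 0.75},
    {"tx": 0, "ty": 0, "tz": -0.5, "turn": 0, "grip": 0.75},
  ],
)

```text
time: 21.28
position: [0.4316, -0.0052, 0.1811]
tool_rot: [2.219, 2.222, 0.005]
ft_force: [-0.2, 0.7, -0.9]
grip_width: 0.753
grip_force: 0.0
```

```bash
python3 st.py; python3 - <<'E'
from h import *
grab('top',5)
s=grab('side',5)
E
python3 - <<'E'
# compare carrier regions now vs at start (knocks)
from h import *
for n in("top","side"):
    a=load(n,0)["pixels"].astype(int);b=load(n,5)["pixels"].astype(int)
    m=(np.abs(a-b).max(2)>60).astype(np.uint8)
    k,l,st,c=cv2.connectedComponentsWithStats(m)
    print(n,[tuple(map(int,(*st[i][:5],))) for i in range(1,k) if st[i][4]>40])
def dots(d,z=.072):
    im=d["pixels"].astype(np.uint8);hsv=cv2.cvtColor(im,cv2.COLOR_RGB2HSV)
    m=cv2.inRange(hsv,(8,70,110),(24,255,255));k,l,st,c=cv2.connectedComponentsWithStats(m)
    return [(c[i].round(1),int(st[i][4])) for i in range(1,k) if 6<st[i][4]<60]
for k in(0,5): print(dots(load("top",k)))
E
```

```text
F [-0.1635  0.661  -0.8685] M [-0.0057  0.022   0.008 ] w 65.5 g 0.0
t=21.3 pos [ 0.4316 -0.0052  0.1811] psi 0.1 tiltz [ 0.0035  0.0013 -1.    ] q7 -0.12 turn units 0.00 then tx,ty,tz [ 0.  0. -0.]
top [(215, 140, 65, 31, 1412), (219, 172, 12, 24, 216), (234, 174, 45, 28, 742), (226, 203, 63, 55, 2894), (191, 228, 18, 9, 66), (251, 257, 60, 125, 4402), (92, 262, 56, 30, 294), (188, 267, 15, 15, 142), (288, 366, 9, 8, 60), (269, 389, 23, 11, 138), (309, 400, 8, 20, 84), (0, 410, 26, 10, 139)]
side [(0, 0, 35, 119, 3233), (65, 0, 14, 30, 240), (104, 0, 73, 116, 3388), (199, 0, 80, 127, 4424), (281, 0, 6, 14, 64), (145, 7, 15, 5, 59), (44, 20, 46, 98, 2320), (38, 38, 8, 13, 50), (234, 117, 69, 69, 1063), (58, 138, 17, 18, 163), (204, 143, 22, 22, 112), (205, 164, 14, 15, 125), (29, 166, 14, 21, 129), (248, 194, 24, 28, 518)]
[(array([426.5, 114.8]), 13), (array([374.8, 117. ]), 20), (array([103.9, 161.1]), 22), (array([351.9, 174.7]), 18), (array([396.9, 176.4]), 17), (array([373.2, 215.8]), 19), (array([323.2, 231.5]), 20), (array([257.8, 255.5]), 38), (array([195.3, 275.7]), 26), (array([390.1, 329.7]), 29)]
[(array([426.5, 114.8]), 13), (array([374.7, 117.1]), 21), (array([274. , 141.7]), 7), (array([103.9, 161.1]), 22), (array([351.9, 174.7]), 18), (array([396.9, 176.4]), 17), (array([285.6, 218. ]), 21), (array([373.2, 215.8]), 19), (array([323.2, 231.6]), 19), (array([195.3, 275.7]), 26), (array([390.1, 329.7]), 29)]
```

```bash
python3 go.py .5565 -.249 .12 -6
```

```text
t=21.4 pos [ 0.4331 -0.005   0.1821] psi 0.1 tiltz [ 0.0073  0.0023 -1.    ] q7 -0.11 turn units 0.76 then tx,ty,tz [-3.83    2.4706  1.0346]
```

Emit:
send_rows(
  steps=[
    {"tx": 0, "ty": 0, "tz": 0, "turn": 0.76, "grip": 0.65},
    {"tx": -0.55, "ty": 0.36, "tz": 0, "turn": 0, "grip": 0.65},
    {"tx": -0.55, "ty": 0.36, "tz": 0, "turn": 0, "grip": 0.65},
    {"tx": -0.55, "ty": 0.36, "tz": 0, "turn": 0, "grip": 0.65},
    {"tx": -0.55, "ty": 0.36, "tz": 0, "turn": 0, "grip": 0.65},
    {"tx": -0.55, "ty": 0.36, "tz": 0, "turn": 0, "grip": 0.65},
    {"tx": -0.55, "ty": 0.36, "tz": 0, "turn": 0, "grip": 0.65},
    {"tx": -0.53, "ty": 0.31, "tz": 0, "turn": 0, "grip": 0.65},
    {"tx": 0, "ty": 0, "tz": 0.5, "turn": 0, "grip": 0.65},
    {"tx": 0, "ty": 0, "tz": 0.5, "turn": 0, "grip": 0.65},
    {"tx": 0, "ty": 0, "tz": 0, "turn": 0, "grip": 0.65},
    {"tx": 0, "ty": 0, "tz": 0, "turn": 0, "grip": 0.65},
  ],
)

```text
time: 22.88
position: [0.5542, -0.2494, 0.1189]
tool_rot: [2.334, 2.102, 0.0]
ft_force: [0.4, -0.7, 0.1]
grip_width: 0.648
grip_force: 0.0
```

```bash
python3 go.py .5565 -.249 .049 -6
```

```text
t=22.9 pos [ 0.5542 -0.2494  0.1189] psi -6.0 tiltz [ 0.0005 -0.0004 -1.    ] q7 0.49 turn units 0.00 then tx,ty,tz [0.0112 0.0366 1.1647]
```

Emit:
send_rows(
  steps=[
    {"tx": 0.01, "ty": 0.04, "tz": 0.5, "turn": 0, "grip": 0.65},
    {"tx": 0, "ty": 0, "tz": 0.4, "turn": 0, "grip": 0.65},
    {"tx": 0, "ty": 0, "tz": 0.26, "turn": 0, "grip": 0.65},
    {"tx": 0, "ty": 0, "tz": 0, "turn": 0, "grip": 0},
    {"tx": 0, "ty": 0, "tz": 0, "turn": 0, "grip": 0},
    {"tx": 0, "ty": 0, "tz": 0, "turn": 0, "grip": 0},
    {"tx": 0, "ty": 0, "tz": 0, "turn": 0, "grip": 0},
    {"tx": 0, "ty": 0, "tz": 0, "turn": 0, "grip": 0},
    {"tx": 0, "ty": 0, "tz": 0, "turn": 0, "grip": 0},
    {"tx": 0, "ty": 0, "tz": -0.3, "turn": 0, "grip": 0},
    {"tx": 0, "ty": 0, "tz": -0.6, "turn": 0, "grip": 0},
    {"tx": 0, "ty": 0, "tz": 0, "turn": 0, "grip": 0},
  ],
  newtons=40,
)

```text
time: 24.38
position: [0.5584, -0.25, 0.1058]
tool_rot: [2.331, 2.099, 0.005]
ft_force: [0.4, -1.2, -2.4]
grip_width: 0.293
grip_force: 39.9
```

```bash
python3 st.py; python3 go.py .6320 -.0876 .1 -5.6;
```

```text
F [ 0.3676 -1.2051 -2.3842] M [-0.1798 -0.0005 -0.0218] w 25.5 g 39.9
t=24.4 pos [ 0.5584 -0.25    0.1058] psi -6.0 tiltz [ 0.0057 -0.0017 -1.    ] q7 0.50 turn units 0.00 then tx,ty,tz [ 0.  0. -0.]
t=24.4 pos [ 0.5584 -0.25    0.1058] psi -6.0 tiltz [ 0.0057 -0.0017 -1.    ] q7 0.50 turn units -0.05 then tx,ty,tz [2.8134 0.9574 0.0962]
```

Emit:
send_rows(
  steps=[
    {"tx": 0.3, "ty": 0.1, "tz": 0, "turn": -0.05, "grip": 0},
    {"tx": 0.5, "ty": 0.17, "tz": 0, "turn": 0, "grip": 0},
    {"tx": 0.55, "ty": 0.19, "tz": 0, "turn": 0, "grip": 0},
    {"tx": 0.55, "ty": 0.19, "tz": 0, "turn": 0, "grip": 0},
    {"tx": 0.5, "ty": 0.17, "tz": 0, "turn": 0, "grip": 0},
    {"tx": 0.4, "ty": 0.13, "tz": 0, "turn": 0, "grip": 0},
    {"tx": 0, "ty": 0, "tz": 0, "turn": 0, "grip": 0},
    {"tx": 0, "ty": 0, "tz": 0, "turn": 0, "grip": 0},
    {"tx": 0, "ty": 0, "tz": 0, "turn": 0, "grip": 0},
  ],
)

```text
time: 25.5
position: [0.6289, -0.0885, 0.1023]
tool_rot: [-2.329, -2.108, 0.002]
ft_force: [0.5, -0.1, -2.5]
grip_width: 0.296
grip_force: 39.9
```

```bash
python3 go.py .6319 -.0886 .055 -5.6;python3 - <<'E'
from h import *
grab('side',6);crop(load('side',6),245,130,385,235,5.4,'pics/k5.png')
E
```

```text
t=25.5 pos [ 0.6289 -0.0885  0.1023] psi -5.7 tiltz [-0.0009 -0.0005 -1.    ] q7 0.22 turn units -0.01 then tx,ty,tz [0.0034 0.0496 0.7891]
```

View pics/k5.png

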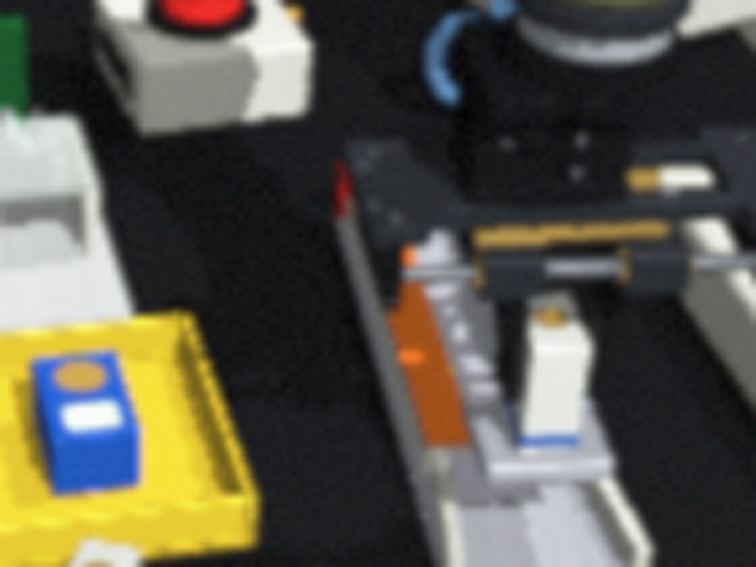

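The housing lies flat in the tray (85,420) and the carrier hangs upright above the open bay (555,390). I lower it, watching the force.

Emit:
send_rows(
  steps=[
    {"tx": 0, "ty": 0.05, "tz": 0.2, "turn": 0, "grip": 0},
    {"tx": 0, "ty": 0, "tz": 0.3, "turn": 0, "grip": 0},
    {"tx": 0, "ty": 0, "tz": 0.2, "turn": 0, "grip": 0},
    {"tx": 0, "ty": 0, "tz": 0.08, "turn": 0, "grip": 0},
    {"tx": 0, "ty": 0, "tz": 0, "turn": 0, "grip": 0},
  ],
)

```text
time: 26.18
position: [0.6327, -0.0877, 0.0558]
tool_rot: [-2.327, -2.11, 0.0]
ft_force: [0.4, 0.4, -2.9]
grip_width: 0.295
grip_force: 39.9
```

```bash
python3 st.py;python3 go.py .6566 .1652 .055 -5.6
```

```text
F [ 0.3918  0.3729 -2.9267] M [-0.1087  0.0254 -0.0354] w 25.6 g 39.9
t=26.2 pos [ 0.6327 -0.0877  0.0558] psi -5.6 tiltz [-0.0001  0.     -1.    ] q7 0.25 turn units 0.00 then tx,ty,tz [ 0.  0. -0.]
t=26.2 pos [ 0.6327 -0.0877  0.0558] psi -5.6 tiltz [-0.0001  0.     -1.    ] q7 0.25 turn units -0.00 then tx,ty,tz [ 4.2344 -0.0141  0.0136]
```

Emit:
send_rows(
  steps=[
    {"tx": 0.15, "ty": 0, "tz": 0.01, "turn": 0, "grip": 0},
    {"tx": 0.2, "ty": 0, "tz": 0, "turn": 0, "grip": 0},
    {"tx": 0.2, "ty": 0, "tz": 0, "turn": 0, "grip": 0},
    {"tx": 0.25, "ty": 0, "tz": 0, "turn": 0, "grip": 0},
    {"tx": 0.25, "ty": 0, "tz": 0, "turn": 0, "grip": 0},
    {"tx": 0.25, "ty": 0, "tz": 0, "turn": 0, "grip": 0},
    {"tx": 0, "ty": 0, "tz": 0, "turn": 0, "grip": 0},
  ],
)

```text
time: 27.05
position: [0.6409, -0.0067, 0.0556]
tool_rot: [-2.323, -2.113, -0.003]
ft_force: [0.2, 1.6, 1.6]
grip_width: 0.295
grip_force: 39.9
```

```bash
python3 st.py;python3 go.py .6566 .1652 .055 -5.6
```

```text
F [0.2335 1.6488 1.5846] M [ 0.3774 -0.0213 -0.0689] w 25.7 g 39.9
t=27.1 pos [ 0.6409 -0.0067  0.0556] psi -5.4 tiltz [ 0.0007  0.0023 -1.    ] q7 0.12 turn units 0.00 then tx,ty,tz [ 0.  0. -0.]
t=27.1 pos [ 0.6409 -0.0067  0.0556] psi -5.4 tiltz [ 0.0007  0.0023 -1.    ] q7 0.12 turn units 0.02 then tx,ty,tz [ 2.8761 -0.0185  0.0101]
```

Emit:
send_rows(
  steps=[
    {"tx": 0.3, "ty": 0, "tz": 0, "turn": 0, "grip": 0},
    {"tx": 0.3, "ty": 0, "tz": 0, "turn": 0, "grip": 0},
    {"tx": 0.3, "ty": 0, "tz": 0, "turn": 0, "grip": 0},
    {"tx": 0.3, "ty": 0, "tz": 0, "turn": 0, "grip": 0},
    {"tx": 0.3, "ty": 0, "tz": 0, "turn": 0, "grip": 0},
    {"tx": 0.3, "ty": 0, "tz": 0, "turn": 0, "grip": 0},
    {"tx": 0.3, "ty": 0, "tz": 0, "turn": 0, "grip": 0},
    {"tx": 0.3, "ty": 0, "tz": 0, "turn": 0, "grip": 0},
    {"tx": 0.3, "ty": 0, "tz": 0, "turn": 0, "grip": 0},
    {"tx": 0.1, "ty": 0, "tz": 0, "turn": 0, "grip": 0},
    {"tx": 0.1, "ty": 0, "tz": 0, "turn": 0, "grip": 0},
    {"tx": 0, "ty": 0, "tz": 0, "turn": 0, "grip": 0},
  ],
)

```text
time: 28.55
position: [0.6575, 0.1638, 0.0556]
tool_rot: [-2.327, -2.11, -0.001]
ft_force: [0.3, -1.0, 4.1]
grip_width: 0.295
grip_force: 39.9
```

```bash
python3 st.py;python3 go.py .6566 .1652 .055 -5.6
```

```text
F [ 0.2994 -1.0355  4.1096] M [-0.4232  0.0204  0.0749] w 25.7 g 39.9
t=28.6 pos [0.6575 0.1638 0.0556] psi -5.6 tiltz [ 0.0005  0.0008 -1.    ] q7 -0.15 turn units 0.00 then tx,ty,tz [ 0.  0. -0.]
t=28.6 pos [0.6575 0.1638 0.0556] psi -5.6 tiltz [ 0.0005  0.0008 -1.    ] q7 -0.15 turn units 0.00 then tx,ty,tz [ 0.022  -0.0168  0.0094]
```

Not yet pressing on the stop; push a few mm more.

Emit:
send_rows(
  steps=[
    {"tx": 0.05, "ty": 0, "tz": 0, "turn": 0, "grip": 0},
    {"tx": 0.05, "ty": 0, "tz": 0, "turn": 0, "grip": 0},
    {"tx": 0, "ty": 0, "tz": 0, "turn": 0, "grip": 0},
    {"tx": 0, "ty": 0, "tz": 0, "turn": 0, "grip": 0},
  ],
)

```text
time: 29.05
position: [0.6577, 0.1653, 0.0557]
tool_rot: [2.328, 2.106, -0.005]
ft_force: [-2.0, -8.3, 7.5]
grip_width: 0.295
grip_force: 39.9
```

```bash
python3 st.py
```

```text
F [-2.0157 -8.3456  7.5173] M [-1.9071  0.51    0.1612] w 25.7 g 39.9
t=29.1 pos [0.6577 0.1653 0.0557] psi -5.7 tiltz [-0.001 -0.004 -1.   ] q7 -0.15 turn units 0.00 then tx,ty,tz [ 0.  0. -0.]
```

Emit:
send_rows(
  steps=[
    {"tx": 0, "ty": 0, "tz": 0, "turn": 0, "grip": 0.6},
    {"tx": 0, "ty": 0, "tz": 0, "turn": 0, "grip": 0.6},
    {"tx": 0, "ty": 0, "tz": 0, "turn": 0, "grip": 0.6},
    {"tx": 0, "ty": 0, "tz": 0, "turn": 0, "grip": 0.6},
    {"tx": 0, "ty": 0, "tz": -0.4, "turn": 0, "grip": 0.6},
    {"tx": 0, "ty": 0, "tz": -0.7, "turn": 0, "grip": 0.6},
    {"tx": 0, "ty": 0, "tz": -0.5, "turn": 0, "grip": 0.6},
    {"tx": 0, "ty": 0, "tz": 0, "turn": 0, "grip": 0.6},
  ],
)

```text
time: 30.05
position: [0.6597, 0.1696, 0.1545]
tool_rot: [2.326, 2.109, 0.008]
ft_force: [0.8, -0.5, -0.7]
grip_width: 0.601
grip_force: 0.0
```

```bash
cat > dots.py <<'E'
from h import *
import sys
def dots(d):
    hsv=cv2.cvtColor(d["pixels"],cv2.COLOR_RGB2HSV)
    m=cv2.inRange(hsv,(8,70,110),(24,255,255));k,l,st,c=cv2.connectedComponentsWithStats(m)
    return [c[i] for i in range(1,k) if 6<st[i][4]<60]
def yaw(d,c):
    # white top face around the dot: min-area rectangle, in world at z=.072
    x,y=map(int,c.round()); w=14; g=d["pixels"][y-w:y+w,x-w:x+w]; g=cv2.resize(g,None,fx=6,fy=6,interpolation=2)
    m=((g.min(2)>185)|((g[...,0]>150)&(g[...,2]<140))).astype(np.uint8)
    k,l=cv2.connectedComponents(m); m=(l==l[w*6+3,w*6+3]).astype(np.uint8)
    b=cv2.boxPoints(cv2.minAreaRect(cv2.findContours(m,0,1)[0][0])); b=(b+.5)/6-.5+[x-w,y-w]
    W=np.array([atz(d,p,.072)[:2] for p in b]); e=[W[1]-W[0],W[2]-W[1]]; n=[np.linalg.norm(v) for v in e]
    v=e[int(n[1]>n[0])]; a=np.degrees(np.arctan2(v[1],v[0]))-90; return W.mean(0),(a+90)%180-90,n
if __name__=="__main__":
    np.set_printoptions(precision=4,suppress=True)
    d=grab("top",sys.argv[1])
    for c in dots(d):
        r=None
        try: r=yaw(d,c)
        except Exception: pass
        print(c.round(1),atz(d,c,.073)[:2],r)
E
python3 st.py; python3 dots.py 7; python3 go.py .5483 -.3672 .12 5
```

```text
F [ 0.8423 -0.5482 -0.6705] M [-0.1096  0.0485 -0.042 ] w 52.3 g 0.0
t=30.1 pos [0.6597 0.1696 0.1545] psi -5.6 tiltz [ 0.0053  0.0022 -1.    ] q7 -0.19 turn units 0.00 then tx,ty,tz [ 0.  0. -0.]
[426.5 114.8] [ 0.7197 -0.4641] (array([ 0.7199, -0.4644]), np.float64(83.62464995056982), [np.float64(0.013655542988918488), np.float64(0.013740938841051507)])
[374.7 117.1] [ 0.7179 -0.3226] (array([ 0.7186, -0.3226]), np.float64(85.1199094601503), [np.float64(0.01361883320172549), np.float64(0.014651918196996478)])
[104.1 160.9] [0.619  0.4026] (array([0.6208, 0.4047]), np.float64(-87.40752768956679), [np.float64(0.07390325054420113), np.float64(0.07770911488064787)])
[396.9 176.4] [ 0.5483 -0.367 ] (array([ 0.5485, -0.3672]), np.float64(24.768939213037186), [np.float64(0.011380035893029997), np.float64(0.011135676387027714)])
[373.2 215.8] [ 0.4448 -0.2957] (array([ 0.4446, -0.2959]), np.float64(85.17283612955472), [np.float64(0.010765776559828147), np.float64(0.010995176097374855)])
[255.5 219. ] [0.4477 0.0072] (array([0.4303, 0.0076]), np.float64(-2.114155617049164), [np.float64(0.03
[... 447 characters left out ...]
1365910704), [np.float64(0.011470258515993183), np.float64(0.011570577725288092)])
[258.  255.5] [0.3537 0.0032] (array([0.3722, 0.004 ]), np.float64(-2.132287730630594), [np.float64(0.07070117759466552), np.float64(0.039048903293585194)])
[195.3 275.7] [0.3091 0.1604] (array([0.3094, 0.1604]), np.float64(-2.158690053805941), [np.float64(0.014137824730291633), np.float64(0.014037431683088731)])
[390.1 329.7] [ 0.1607 -0.3134] (array([ 0.1603, -0.3136]), np.float64(-2.2011523381544293), [np.float64(0.014655186467680896), np.float64(0.01452840635944818)])
t=30.1 pos [0.6584 0.1695 0.1524] psi -5.6 tiltz [ 0.0021  0.0012 -1.    ] q7 -0.19 turn units -1.32 then tx,ty,tz [-8.7507 -2.6081  0.5397]
```

Emit:
send_rows(
  steps=[
    {"tx": 0, "ty": 0, "tz": 0, "turn": -0.66, "grip": 0.6},
    {"tx": 0, "ty": 0, "tz": 0, "turn": -0.66, "grip": 0.6},
    {"tx": -0.87, "ty": -0.26, "tz": 0, "turn": 0, "grip": 0.6},
    {"tx": -0.87, "ty": -0.26, "tz": 0, "turn": 0, "grip": 0.6},
    {"tx": -0.87, "ty": -0.26, "tz": 0, "turn": 0, "grip": 0.6},
    {"tx": -0.87, "ty": -0.26, "tz": 0, "turn": 0, "grip": 0.6},
    {"tx": -0.87, "ty": -0.26, "tz": 0, "turn": 0, "grip": 0.6},
    {"tx": -0.87, "ty": -0.26, "tz": 0, "turn": 0, "grip": 0.6},
    {"tx": -0.87, "ty": -0.26, "tz": 0, "turn": 0, "grip": 0.6},
    {"tx": -0.87, "ty": -0.26, "tz": 0, "turn": 0, "grip": 0.6},
    {"tx": -0.87, "ty": -0.26, "tz": 0, "turn": 0, "grip": 0.6},
    {"tx": -0.87, "ty": -0.26, "tz": 0, "turn": 0, "grip": 0.6},
  ],
)

```text
time: 31.6
position: [0.5466, -0.3651, 0.1495]
tool_rot: [-2.121, -2.314, 0.0]
ft_force: [0.5, -0.2, -0.7]
grip_width: 0.6
grip_force: 0.0
```

Emit:
send_rows(
  steps=[
    {"tx": 0, "ty": 0, "tz": 0.4, "turn": 0, "grip": 0.6},
    {"tx": 0, "ty": 0, "tz": 0, "turn": 0, "grip": 0.6},
    {"tx": 0, "ty": 0, "tz": 0, "turn": 0, "grip": 0.6},
    {"tx": 0, "ty": 0, "tz": 0, "turn": 0, "grip": 0.6},
  ],
)

```text
time: 32.1
position: [0.5486, -0.3634, 0.1279]
tool_rot: [2.12, 2.317, 0.001]
ft_force: [-0.3, 0.0, 0.0]
grip_width: 0.602
grip_force: 0.0
```

```bash
python3 go.py .5483 -.367 .049 5
```

```text
t=32.1 pos [ 0.5486 -0.3634  0.1279] psi 5.1 tiltz [ 0.0011  0.     -1.    ] q7 0.88 turn units 0.01 then tx,ty,tz [-0.0593 -0.0096  1.3156]
```

Emit:
send_rows(
  steps=[
    {"tx": -0.06, "ty": -0.01, "tz": 0.5, "turn": 0, "grip": 0.6},
    {"tx": 0, "ty": 0, "tz": 0.5, "turn": 0, "grip": 0.6},
    {"tx": 0, "ty": 0, "tz": 0.32, "turn": 0, "grip": 0.6},
    {"tx": 0, "ty": 0, "tz": 0, "turn": 0, "grip": 0},
    {"tx": 0, "ty": 0, "tz": 0, "turn": 0, "grip": 0},
    {"tx": 0, "ty": 0, "tz": 0, "turn": 0, "grip": 0},
    {"tx": 0, "ty": 0, "tz": 0, "turn": 0, "grip": 0},
    {"tx": 0, "ty": 0, "tz": 0, "turn": 0, "grip": 0},
    {"tx": 0, "ty": 0, "tz": -0.4, "turn": 0, "grip": 0},
    {"tx": 0, "ty": 0, "tz": -0.8, "turn": 0, "grip": 0},
    {"tx": 0, "ty": 0, "tz": -0.5, "turn": 0, "grip": 0},
    {"tx": 0, "ty": 0, "tz": 0, "turn": 0, "grip": 0},
  ],
  newtons=40,
)

```text
time: 33.6
position: [0.5482, -0.3689, 0.152]
tool_rot: [2.121, 2.313, 0.002]
ft_force: [0.9, -0.1, -4.3]
grip_width: 0.294
grip_force: 40.0
```

```bash
python3 st.py; python3 go.py .6319 -.0886 .145 -5.6;
```

```text
F [ 0.8803 -0.1002 -4.3302] M [-0.1018  0.0084 -0.0245] w 25.6 g 40.0
t=33.6 pos [ 0.5482 -0.3689  0.152 ] psi 5.0 tiltz [ 0.0037 -0.0018 -1.    ] q7 0.88 turn units 0.00 then tx,ty,tz [ 0.  0. -0.]
t=33.6 pos [ 0.5482 -0.3689  0.152 ] psi 5.0 tiltz [ 0.0037 -0.0018 -1.    ] q7 0.88 turn units 1.32 then tx,ty,tz [4.7852 0.9324 0.117 ]
```

Emit:
send_rows(
  steps=[
    {"tx": 0, "ty": 0, "tz": 0, "turn": 0.66, "grip": 0},
    {"tx": 0, "ty": 0, "tz": 0, "turn": 0.66, "grip": 0},
    {"tx": 0.4, "ty": 0.1, "tz": 0, "turn": 0, "grip": 0},
    {"tx": 0.6, "ty": 0.12, "tz": 0, "turn": 0, "grip": 0},
    {"tx": 0.6, "ty": 0.12, "tz": 0, "turn": 0, "grip": 0},
    {"tx": 0.6, "ty": 0.12, "tz": 0, "turn": 0, "grip": 0},
    {"tx": 0.6, "ty": 0.12, "tz": 0, "turn": 0, "grip": 0},
    {"tx": 0.6, "ty": 0.12, "tz": 0, "turn": 0, "grip": 0},
    {"tx": 0.6, "ty": 0.12, "tz": 0, "turn": 0, "grip": 0},
    {"tx": 0.5, "ty": 0.1, "tz": 0, "turn": 0, "grip": 0},
    {"tx": 0.3, "ty": 0.03, "tz": 0, "turn": 0, "grip": 0},
    {"tx": 0, "ty": 0, "tz": 0, "turn": 0, "grip": 0},
  ],
)

```text
time: 35.1
position: [0.6315, -0.0852, 0.1485]
tool_rot: [-2.323, -2.112, 0.002]
ft_force: [0.1, -0.9, -2.7]
grip_width: 0.299
grip_force: 40.0
```

Emit:
send_rows(
  steps=[
    {"tx": 0, "ty": 0, "tz": 0.4, "turn": 0, "grip": 0},
    {"tx": 0, "ty": 0, "tz": 0.4, "turn": 0, "grip": 0},
    {"tx": 0, "ty": 0, "tz": 0, "turn": 0, "grip": 0},
    {"tx": 0, "ty": 0, "tz": 0, "turn": 0, "grip": 0},
  ],
)

```text
time: 35.6
position: [0.6322, -0.0885, 0.1029]
tool_rot: [2.328, 2.107, 0.0]
ft_force: [-0.3, -0.4, -2.6]
grip_width: 0.3
grip_force: 40.0
```

```bash
python3 st.py; python3 go.py .6325 -.0886 .0552 -5.6;
```

```text
F [-0.2682 -0.3774 -2.5693] M [-0.1184  0.0341  0.0393] w 26.1 g 40.0
t=35.6 pos [ 0.6322 -0.0885  0.1029] psi -5.7 tiltz [ 0.0009 -0.0007 -1.    ] q7 0.24 turn units 0.00 then tx,ty,tz [ 0.  0. -0.]
t=35.6 pos [ 0.6322 -0.0885  0.1029] psi -5.7 tiltz [ 0.0009 -0.0007 -1.    ] q7 0.24 turn units -0.01 then tx,ty,tz [-0.0009  0.0047  0.7956]
```

Emit:
send_rows(
  steps=[
    {"tx": 0, "ty": 0, "tz": 0.3, "turn": 0, "grip": 0},
    {"tx": 0, "ty": 0, "tz": 0.3, "turn": 0, "grip": 0},
    {"tx": 0, "ty": 0, "tz": 0.19, "turn": 0, "grip": 0},
    {"tx": 0, "ty": 0, "tz": 0, "turn": 0, "grip": 0},
    {"tx": 0.15, "ty": 0, "tz": 0, "turn": 0, "grip": 0},
    {"tx": 0.2, "ty": 0, "tz": 0, "turn": 0, "grip": 0},
    {"tx": 0.2, "ty": 0, "tz": 0, "turn": 0, "grip": 0},
    {"tx": 0.25, "ty": 0, "tz": 0, "turn": 0, "grip": 0},
    {"tx": 0.3, "ty": 0, "tz": 0, "turn": 0, "grip": 0},
    {"tx": 0.3, "ty": 0, "tz": 0, "turn": 0, "grip": 0},
    {"tx": 0, "ty": 0, "tz": 0, "turn": 0, "grip": 0},
  ],
)

```text
time: 36.98
position: [0.6407, 0.0006, 0.0547]
tool_rot: [-2.322, -2.114, -0.003]
ft_force: [0.2, 0.4, -0.2]
grip_width: 0.298
grip_force: 40.0
```

```bash
python3 st.py; python3 go.py .6513 .1055 .0552 -5.6;
```

```text
F [ 0.2199  0.4408 -0.1519] M [ 0.1016  0.0447 -0.0075] w 25.9 g 40.0
t=37.0 pos [0.6407 0.0006 0.0547] psi -5.4 tiltz [ 0.0003  0.0023 -1.    ] q7 0.13 turn units 0.00 then tx,ty,tz [ 0.  0. -0.]
t=37.0 pos [0.6407 0.0006 0.0547] psi -5.4 tiltz [ 0.0003  0.0023 -1.    ] q7 0.13 turn units 0.03 then tx,ty,tz [ 1.7579  0.0047 -0.0078]
```

Remaining 1.76 units plus a few mm for contact.

Emit:
send_rows(
  steps=[
    {"tx": 0.3, "ty": 0, "tz": 0, "turn": 0, "grip": 0},
    {"tx": 0.3, "ty": 0, "tz": 0, "turn": 0, "grip": 0},
    {"tx": 0.3, "ty": 0, "tz": 0, "turn": 0, "grip": 0},
    {"tx": 0.3, "ty": 0, "tz": 0, "turn": 0, "grip": 0},
    {"tx": 0.3, "ty": 0, "tz": 0, "turn": 0, "grip": 0},
    {"tx": 0.15, "ty": 0, "tz": 0, "turn": 0, "grip": 0},
    {"tx": 0.08, "ty": 0, "tz": 0, "turn": 0, "grip": 0},
    {"tx": 0.06, "ty": 0, "tz": 0, "turn": 0, "grip": 0},
    {"tx": 0, "ty": 0, "tz": 0, "turn": 0, "grip": 0},
    {"tx": 0, "ty": 0, "tz": 0, "turn": 0, "grip": 0},
  ],
)

```text
time: 38.22
position: [0.6507, 0.1036, 0.0547]
tool_rot: [-2.327, -2.109, -0.001]
ft_force: [-0.6, 1.8, -2.0]
grip_width: 0.296
grip_force: 40.0
```

```bash
python3 st.py; python3 go.py .6513 .1055 .0552 -5.6
```

```text
F [-0.5966  1.8424 -1.9943] M [ 0.0501  0.0884 -0.0205] w 25.7 g 40.0
t=38.2 pos [0.6507 0.1036 0.0547] psi -5.6 tiltz [-0.      0.0005 -1.    ] q7 -0.04 turn units 0.00 then tx,ty,tz [ 0.  0. -0.]
t=38.2 pos [0.6507 0.1036 0.0547] psi -5.6 tiltz [-0.      0.0005 -1.    ] q7 -0.04 turn units -0.00 then tx,ty,tz [ 0.0328  0.0064 -0.0085]
```

Emit:
send_rows(
  steps=[
    {"tx": 0.06, "ty": 0, "tz": 0.02, "turn": 0, "grip": 0},
    {"tx": 0.06, "ty": 0, "tz": 0, "turn": 0, "grip": 0},
    {"tx": 0.03, "ty": 0, "tz": 0, "turn": 0, "grip": 0},
    {"tx": 0, "ty": 0, "tz": 0, "turn": 0, "grip": 0},
    {"tx": 0, "ty": 0, "tz": 0, "turn": 0, "grip": 0},
  ],
)

```text
time: 38.85
position: [0.6512, 0.1048, 0.0549]
tool_rot: [2.329, 2.102, -0.01]
ft_force: [-5.7, -11.4, 8.2]
grip_width: 0.296
grip_force: 40.0
```

```bash
python3 st.py
```

```text
F [ -5.7437 -11.4429   8.2034] M [-2.5808  1.3373  0.0903] w 25.8 g 40.0
t=38.9 pos [0.6512 0.1048 0.0549] psi -5.9 tiltz [-0.0019 -0.0079 -1.    ] q7 -0.05 turn units 0.00 then tx,ty,tz [ 0.  0. -0.]
```

Emit:
send_rows(
  steps=[
    {"tx": 0, "ty": 0, "tz": 0, "turn": 0, "grip": 0.6},
    {"tx": 0, "ty": 0, "tz": 0, "turn": 0, "grip": 0.6},
    {"tx": 0, "ty": 0, "tz": 0, "turn": 0, "grip": 0.6},
    {"tx": 0, "ty": 0, "tz": 0, "turn": 0, "grip": 0.6},
    {"tx": 0, "ty": 0, "tz": -0.4, "turn": 0, "grip": 0.6},
    {"tx": 0, "ty": 0, "tz": -0.7, "turn": 0, "grip": 0.6},
    {"tx": 0, "ty": 0, "tz": -0.5, "turn": 0, "grip": 0.6},
    {"tx": 0, "ty": 0, "tz": 0, "turn": 0, "grip": 0.6},
    {"tx": 0, "ty": 0, "tz": 0, "turn": 0, "grip": 0.6},
  ],
)

```text
time: 39.98
position: [0.6511, 0.1128, 0.1486]
tool_rot: [-2.326, -2.11, 0.001]
ft_force: [0.5, -0.1, 0.4]
grip_width: 0.599
grip_force: 0.0
```

```bash
python3 dots.py 8 | cut -c1-45; python3 go.py .4446 -.2958 .12 1.3
```

```text
[426.5 114.7] [ 0.72   -0.4643] (array([ 0.71
[374.7 117.1] [ 0.7179 -0.3226] (array([ 0.71
[104.  161.2] [0.6183 0.4029] (array([0.6172,
[373.2 215.8] [ 0.4448 -0.2957] (array([ 0.44
[250.4 227.6] [0.4257 0.0208] (array([0.4257,
[323.2 231.6] [ 0.4084 -0.1647] (array([ 0.40
[527.4 242. ] [ 0.3624 -0.6831] (array([ 0.36
[276.2 254.5] [ 0.3544 -0.0429] (array([ 0.37
[195.3 275.7] [0.3091 0.1604] (array([0.3094,
[390.1 329.7] [ 0.1607 -0.3134] (array([ 0.16
t=40.0 pos [0.6507 0.1128 0.1481] psi -5.6 tiltz [-0.0022 -0.0003 -1.    ] q7 -0.09 turn units -0.86 then tx,ty,tz [-6.7295 -3.5894  0.4687]
```

Emit:
send_rows(
  steps=[
    {"tx": 0, "ty": 0, "tz": 0, "turn": -0.86, "grip": 0.6},
    {"tx": -0.67, "ty": -0.36, "tz": 0, "turn": 0, "grip": 0.6},
    {"tx": -0.67, "ty": -0.36, "tz": 0, "turn": 0, "grip": 0.6},
    {"tx": -0.67, "ty": -0.36, "tz": 0, "turn": 0, "grip": 0.6},
    {"tx": -0.67, "ty": -0.36, "tz": 0, "turn": 0, "grip": 0.6},
    {"tx": -0.67, "ty": -0.36, "tz": 0, "turn": 0, "grip": 0.6},
    {"tx": -0.67, "ty": -0.36, "tz": 0, "turn": 0, "grip": 0.6},
    {"tx": -0.67, "ty": -0.36, "tz": 0, "turn": 0, "grip": 0.6},
    {"tx": -0.67, "ty": -0.36, "tz": 0, "turn": 0, "grip": 0.6},
    {"tx": -0.67, "ty": -0.36, "tz": 0, "turn": 0, "grip": 0.6},
    {"tx": -0.67, "ty": -0.36, "tz": 0, "turn": 0, "grip": 0.6},
  ],
)

```text
time: 41.4
position: [0.4433, -0.2948, 0.1484]
tool_rot: [-2.195, -2.245, 0.001]
ft_force: [0.4, -0.4, -0.4]
grip_width: 0.6
grip_force: 0.0
```

Emit:
send_rows(
  steps=[
    {"tx": 0, "ty": 0, "tz": 0.4, "turn": 0, "grip": 0.6},
    {"tx": 0, "ty": 0, "tz": 0, "turn": 0, "grip": 0.6},
    {"tx": 0, "ty": 0, "tz": 0, "turn": 0, "grip": 0.6},
    {"tx": 0, "ty": 0, "tz": 0, "turn": 0, "grip": 0.6},
  ],
)

```text
time: 41.9
position: [0.4455, -0.2937, 0.126]
tool_rot: [2.194, 2.247, 0.001]
ft_force: [0.1, -0.2, 0.5]
grip_width: 0.601
grip_force: 0.0
```

```bash
python3 go.py .4446 -.2958 .049 1.3
```

```text
t=41.9 pos [ 0.4455 -0.2937  0.126 ] psi 1.4 tiltz [ 0.0008 -0.0002 -1.    ] q7 0.73 turn units 0.01 then tx,ty,tz [-0.0342 -0.0153  1.2839]
```

Emit:
send_rows(
  steps=[
    {"tx": -0.03, "ty": -0.015, "tz": 0.5, "turn": 0, "grip": 0.6},
    {"tx": 0, "ty": 0, "tz": 0.5, "turn": 0, "grip": 0.6},
    {"tx": 0, "ty": 0, "tz": 0.29, "turn": 0, "grip": 0.6},
    {"tx": 0, "ty": 0, "tz": 0, "turn": 0, "grip": 0},
    {"tx": 0, "ty": 0, "tz": 0, "turn": 0, "grip": 0},
    {"tx": 0, "ty": 0, "tz": 0, "turn": 0, "grip": 0},
    {"tx": 0, "ty": 0, "tz": 0, "turn": 0, "grip": 0},
    {"tx": 0, "ty": 0, "tz": 0, "turn": 0, "grip": 0},
    {"tx": 0, "ty": 0, "tz": -0.4, "turn": 0, "grip": 0},
    {"tx": 0, "ty": 0, "tz": -0.8, "turn": 0, "grip": 0},
    {"tx": 0, "ty": 0, "tz": -0.5, "turn": 0, "grip": 0},
    {"tx": 0, "ty": 0, "tz": 0, "turn": 0, "grip": 0},
  ],
  newtons=40,
)

```text
time: 43.4
position: [0.445, -0.2966, 0.1517]
tool_rot: [2.194, 2.244, 0.004]
ft_force: [-0.4, 0.8, -3.3]
grip_width: 0.297
grip_force: 40.0
```

```bash
python3 st.py; python3 go.py .6323 -.0886 .145 -5.6;
```

```text
F [-0.3938  0.8418 -3.3015] M [-0.0854  0.0026 -0.0241] w 25.9 g 40.0
t=43.4 pos [ 0.445  -0.2966  0.1517] psi 1.3 tiltz [ 0.0042 -0.0006 -1.    ] q7 0.71 turn units 0.00 then tx,ty,tz [ 0.  0. -0.]
t=43.4 pos [ 0.445  -0.2966  0.1517] psi 1.3 tiltz [ 0.0042 -0.0006 -1.    ] q7 0.71 turn units 0.86 then tx,ty,tz [3.7541 2.7683 0.1116]
```

Emit:
send_rows(
  steps=[
    {"tx": 0, "ty": 0, "tz": 0, "turn": 0.86, "grip": 0},
    {"tx": 0.3, "ty": 0.22, "tz": 0, "turn": 0, "grip": 0},
    {"tx": 0.5, "ty": 0.37, "tz": 0, "turn": 0, "grip": 0},
    {"tx": 0.5, "ty": 0.37, "tz": 0, "turn": 0, "grip": 0},
    {"tx": 0.5, "ty": 0.37, "tz": 0, "turn": 0, "grip": 0},
    {"tx": 0.5, "ty": 0.37, "tz": 0, "turn": 0, "grip": 0},
    {"tx": 0.5, "ty": 0.37, "tz": 0, "turn": 0, "grip": 0},
    {"tx": 0.5, "ty": 0.37, "tz": 0, "turn": 0, "grip": 0},
    {"tx": 0.3, "ty": 0.22, "tz": 0, "turn": 0, "grip": 0},
    {"tx": 0.15, "ty": 0.11, "tz": 0, "turn": 0, "grip": 0},
    {"tx": 0, "ty": 0, "tz": 0, "turn": 0, "grip": 0},
  ],
)

```text
time: 44.78
position: [0.631, -0.0883, 0.1496]
tool_rot: [-2.326, -2.111, 0.002]
ft_force: [1.2, -0.1, -2.7]
grip_width: 0.297
grip_force: 40.0
```

Emit:
send_rows(
  steps=[
    {"tx": 0, "ty": 0, "tz": 0.4, "turn": 0, "grip": 0},
    {"tx": 0, "ty": 0, "tz": 0.4, "turn": 0, "grip": 0},
    {"tx": 0, "ty": 0, "tz": 0, "turn": 0, "grip": 0},
    {"tx": 0, "ty": 0, "tz": 0, "turn": 0, "grip": 0},
  ],
)

```text
time: 45.28
position: [0.6313, -0.0896, 0.1033]
tool_rot: [2.328, 2.108, 0.001]
ft_force: [-0.5, 0.5, -2.8]
grip_width: 0.293
grip_force: 40.0
```

```bash
python3 st.py; python3 go.py .6323 -.0886 .0552 -5.6;
```

```text
F [-0.4751  0.464  -2.8332] M [-0.1388  0.0062  0.0061] w 25.5 g 40.0
t=45.3 pos [ 0.6313 -0.0896  0.1033] psi -5.7 tiltz [ 0.0013 -0.0003 -1.    ] q7 0.26 turn units 0.00 then tx,ty,tz [ 0.  0. -0.]
t=45.3 pos [ 0.6313 -0.0896  0.1033] psi -5.7 tiltz [ 0.0013 -0.0003 -1.    ] q7 0.26 turn units -0.01 then tx,ty,tz [0.0179 0.0148 0.8013]
```

Emit:
send_rows(
  steps=[
    {"tx": 0, "ty": 0.015, "tz": 0.3, "turn": 0, "grip": 0},
    {"tx": 0, "ty": 0, "tz": 0.3, "turn": 0, "grip": 0},
    {"tx": 0, "ty": 0, "tz": 0.2, "turn": 0, "grip": 0},
    {"tx": 0, "ty": 0, "tz": 0, "turn": 0, "grip": 0},
    {"tx": 0.15, "ty": 0, "tz": 0, "turn": 0, "grip": 0},
    {"tx": 0.2, "ty": 0, "tz": 0, "turn": 0, "grip": 0},
    {"tx": 0.2, "ty": 0, "tz": 0, "turn": 0, "grip": 0},
    {"tx": 0.25, "ty": 0, "tz": 0, "turn": 0, "grip": 0},
    {"tx": 0.3, "ty": 0, "tz": 0, "turn": 0, "grip": 0},
    {"tx": 0.3, "ty": 0, "tz": 0, "turn": 0, "grip": 0},
    {"tx": 0.3, "ty": 0, "tz": 0, "turn": 0, "grip": 0},
    {"tx": 0, "ty": 0, "tz": 0, "turn": 0, "grip": 0},
  ],
)

```text
time: 46.78
position: [0.6425, 0.0174, 0.0543]
tool_rot: [-2.322, -2.113, -0.004]
ft_force: [1.1, 1.6, 1.9]
grip_width: 0.298
grip_force: 40.0
```

```bash
python3 st.py; python3 go.py .6455 .0448 .0552 -5.6;
```

```text
F [1.1279 1.5984 1.8719] M [ 0.4783  0.085  -0.0621] w 26.0 g 40.0
t=46.8 pos [0.6425 0.0174 0.0543] psi -5.4 tiltz [ 0.0004  0.0033 -1.    ] q7 0.13 turn units 0.00 then tx,ty,tz [ 0.  0. -0.]
t=46.8 pos [0.6425 0.0174 0.0543] psi -5.4 tiltz [ 0.0004  0.0033 -1.    ] q7 0.13 turn units 0.03 then tx,ty,tz [ 0.4591  0.0045 -0.0158]
```

Emit:
send_rows(
  steps=[
    {"tx": 0.15, "ty": 0, "tz": 0, "turn": 0, "grip": 0},
    {"tx": 0.15, "ty": 0, "tz": 0, "turn": 0, "grip": 0},
    {"tx": 0.1, "ty": 0, "tz": 0, "turn": 0, "grip": 0},
    {"tx": 0.08, "ty": 0, "tz": 0, "turn": 0, "grip": 0},
    {"tx": 0.06, "ty": 0, "tz": 0, "turn": 0, "grip": 0},
    {"tx": 0.04, "ty": 0, "tz": 0, "turn": 0, "grip": 0},
    {"tx": 0, "ty": 0, "tz": 0, "turn": 0, "grip": 0},
    {"tx": 0, "ty": 0, "tz": 0, "turn": 0, "grip": 0},
  ],
)

```text
time: 47.78
position: [0.6452, 0.0455, 0.0543]
tool_rot: [2.328, 2.108, -0.003]
ft_force: [-0.4, -6.2, 3.8]
grip_width: 0.298
grip_force: 40.0
```

```bash
python3 st.py
```

```text
F [-0.4098 -6.164   3.7588] M [-1.3722  0.2962  0.0498] w 25.9 g 40.0
t=47.8 pos [0.6452 0.0455 0.0543] psi -5.7 tiltz [-0.0003 -0.0024 -1.    ] q7 0.07 turn units 0.00 then tx,ty,tz [ 0.  0. -0.]
```

Emit:
send_rows(
  steps=[
    {"tx": 0.05, "ty": 0, "tz": 0, "turn": 0, "grip": 0},
    {"tx": 0, "ty": 0, "tz": 0, "turn": 0, "grip": 0},
    {"tx": 0, "ty": 0, "tz": 0, "turn": 0, "grip": 0},
    {"tx": 0, "ty": 0, "tz": 0, "turn": 0, "grip": 0.6},
    {"tx": 0, "ty": 0, "tz": 0, "turn": 0, "grip": 0.6},
    {"tx": 0, "ty": 0, "tz": 0, "turn": 0, "grip": 0.6},
    {"tx": 0, "ty": 0, "tz": 0, "turn": 0, "grip": 0.6},
    {"tx": 0, "ty": 0, "tz": -0.4, "turn": 0, "grip": 0.6},
    {"tx": 0, "ty": 0, "tz": -0.7, "turn": 0, "grip": 0.6},
    {"tx": 0, "ty": 0, "tz": -0.5, "turn": 0, "grip": 0.6},
    {"tx": 0, "ty": 0, "tz": 0, "turn": 0, "grip": 0.6},
    {"tx": 0, "ty": 0, "tz": 0, "turn": 0, "grip": 0.6},
  ],
)

```text
time: 49.28
position: [0.6452, 0.0511, 0.1494]
tool_rot: [-2.326, -2.11, 0.001]
ft_force: [-0.5, -1.0, 0.1]
grip_width: 0.601
grip_force: 0.0
```

```bash
python3 dots.py 9 | cut -c1-45; python3 go.py .4088 -.1647 .12 -25
```

```text
[426.5 114.8] [ 0.7197 -0.4641] (array([ 0.71
[374.7 117.1] [ 0.7179 -0.3226] (array([ 0.71
[103.9 161.1] [0.6185 0.4031] (array([0.6184,
[522. 225.] [ 0.4067 -0.6763] (array([ 0.4081
[250.4 227.6] [0.4257 0.0208] (array([0.4251,
[323.2 231.6] [ 0.4084 -0.1647] (array([ 0.40
[527.5 242.5] [ 0.3611 -0.6832] (array([ 0.36
[196.6 276.2] [0.3077 0.1571] (array([0.3053,
[390.1 329.7] [ 0.1607 -0.3134] (array([ 0.16
t=49.3 pos [0.6449 0.0511 0.1489] psi -5.6 tiltz [-0.0019  0.0001 -1.    ] q7 0.02 turn units 2.43 then tx,ty,tz [-4.9223 -2.0466  0.482 ]
```

Emit:
send_rows(
  steps=[
    {"tx": 0, "ty": 0, "tz": 0, "turn": 0.81, "grip": 0.6},
    {"tx": 0, "ty": 0, "tz": 0, "turn": 0.81, "grip": 0.6},
    {"tx": 0, "ty": 0, "tz": 0, "turn": 0.81, "grip": 0.6},
    {"tx": -0.61, "ty": -0.26, "tz": 0, "turn": 0, "grip": 0.6},
    {"tx": -0.61, "ty": -0.26, "tz": 0, "turn": 0, "grip": 0.6},
    {"tx": -0.61, "ty": -0.26, "tz": 0, "turn": 0, "grip": 0.6},
    {"tx": -0.61, "ty": -0.26, "tz": 0, "turn": 0, "grip": 0.6},
    {"tx": -0.61, "ty": -0.26, "tz": 0, "turn": 0, "grip": 0.6},
    {"tx": -0.61, "ty": -0.26, "tz": 0, "turn": 0, "grip": 0.6},
    {"tx": -0.61, "ty": -0.25, "tz": 0, "turn": 0, "grip": 0.6},
    {"tx": -0.61, "ty": -0.25, "tz": 0, "turn": 0, "grip": 0.6},
  ],
)

```text
time: 50.7
position: [0.4081, -0.1627, 0.1492]
tool_rot: [-2.649, -1.687, 0.002]
ft_force: [0.4, -0.8, -0.3]
grip_width: 0.6
grip_force: 0.0
```

Emit:
send_rows(
  steps=[
    {"tx": 0, "ty": 0, "tz": 0.4, "turn": 0, "grip": 0.6},
    {"tx": 0, "ty": 0, "tz": 0, "turn": 0, "grip": 0.6},
    {"tx": 0, "ty": 0, "tz": 0, "turn": 0, "grip": 0.6},
    {"tx": 0, "ty": 0, "tz": 0, "turn": 0, "grip": 0.6},
  ],
)

```text
time: 51.2
position: [0.4104, -0.1621, 0.1266]
tool_rot: [2.649, 1.688, -0.0]
ft_force: [0.3, -0.3, -0.3]
grip_width: 0.599
grip_force: 0.0
```

```bash
python3 go.py .4086 -.1647 .049 -25
```

```text
t=51.2 pos [ 0.4104 -0.1621  0.1266] psi -25.0 tiltz [ 0.0003 -0.0009 -1.    ] q7 -0.22 turn units 0.00 then tx,ty,tz [-0.0523 -0.0093  1.2933]
```

Emit:
send_rows(
  steps=[
    {"tx": -0.05, "ty": -0.01, "tz": 0.5, "turn": 0, "grip": 0.6},
    {"tx": 0, "ty": 0, "tz": 0.5, "turn": 0, "grip": 0.6},
    {"tx": 0, "ty": 0, "tz": 0.3, "turn": 0, "grip": 0.6},
    {"tx": 0, "ty": 0, "tz": 0, "turn": 0, "grip": 0},
    {"tx": 0, "ty": 0, "tz": 0, "turn": 0, "grip": 0},
    {"tx": 0, "ty": 0, "tz": 0, "turn": 0, "grip": 0},
    {"tx": 0, "ty": 0, "tz": 0, "turn": 0, "grip": 0},
    {"tx": 0, "ty": 0, "tz": 0, "turn": 0, "grip": 0},
    {"tx": 0, "ty": 0, "tz": -0.4, "turn": 0, "grip": 0},
    {"tx": 0, "ty": 0, "tz": -0.8, "turn": 0, "grip": 0},
    {"tx": 0, "ty": 0, "tz": -0.2, "turn": 0, "grip": 0},
    {"tx": 0, "ty": 0, "tz": 0, "turn": 0, "grip": 0},
  ],
  newtons=40,
)

```text
time: 52.7
position: [0.4083, -0.164, 0.1321]
tool_rot: [-2.648, -1.688, -0.004]
ft_force: [-0.3, 0.2, -4.2]
grip_width: 0.297
grip_force: 39.9
```

```bash
python3 st.py; python3 go.py .6320 -.0886 .145 -5.6;
```

```text
F [-0.2871  0.1677 -4.2105] M [-0.0434  0.0869 -0.0461] w 25.8 g 39.9
t=52.7 pos [ 0.4083 -0.164   0.1321] psi -25.0 tiltz [ 0.0015  0.0022 -1.    ] q7 -0.26 turn units 0.00 then tx,ty,tz [ 0.  0. -0.]
t=52.7 pos [ 0.4083 -0.164   0.1321] psi -25.0 tiltz [ 0.0015  0.0022 -1.    ] q7 -0.26 turn units -2.42 then tx,ty,tz [ 1.6139  3.5886 -0.2155]
```

Emit:
send_rows(
  steps=[
    {"tx": 0, "ty": 0, "tz": 0, "turn": -0.81, "grip": 0},
    {"tx": 0, "ty": 0, "tz": 0, "turn": -0.81, "grip": 0},
    {"tx": 0, "ty": 0, "tz": 0, "turn": -0.8, "grip": 0},
    {"tx": 0.15, "ty": 0.3, "tz": 0, "turn": 0, "grip": 0},
    {"tx": 0.24, "ty": 0.55, "tz": 0, "turn": 0, "grip": 0},
    {"tx": 0.24, "ty": 0.55, "tz": 0, "turn": 0, "grip": 0},
    {"tx": 0.24, "ty": 0.55, "tz": 0, "turn": 0, "grip": 0},
    {"tx": 0.24, "ty": 0.55, "tz": 0, "turn": 0, "grip": 0},
    {"tx": 0.24, "ty": 0.55, "tz": 0, "turn": 0, "grip": 0},
    {"tx": 0.18, "ty": 0.38, "tz": 0, "turn": 0, "grip": 0},
    {"tx": 0.08, "ty": 0.16, "tz": 0, "turn": 0, "grip": 0},
    {"tx": 0, "ty": 0, "tz": 0, "turn": 0, "grip": 0},
  ],
)

```text
time: 54.2
position: [0.631, -0.0901, 0.13]
tool_rot: [-2.328, -2.108, 0.006]
ft_force: [-0.5, -0.9, -3.4]
grip_width: 0.296
grip_force: 39.9
```

Emit:
send_rows(
  steps=[
    {"tx": 0, "ty": 0, "tz": 0.4, "turn": 0, "grip": 0},
    {"tx": 0, "ty": 0, "tz": 0.1, "turn": 0, "grip": 0},
    {"tx": 0, "ty": 0, "tz": 0, "turn": 0, "grip": 0},
    {"tx": 0, "ty": 0, "tz": 0, "turn": 0, "grip": 0},
  ],
)

```text
time: 54.7
position: [0.6322, -0.0902, 0.1031]
tool_rot: [2.328, 2.108, 0.002]
ft_force: [-0.3, -0.6, -3.0]
grip_width: 0.295
grip_force: 39.9
```

```bash
python3 st.py; python3 go.py .6323 -.0886 .0552 -5.6;
```

```text
F [-0.3478 -0.6271 -2.9771] M [-0.0984  0.0188 -0.0375] w 25.7 g 39.9
t=54.7 pos [ 0.6322 -0.0902  0.1031] psi -5.7 tiltz [ 0.0013  0.0001 -1.    ] q7 0.38 turn units 0.00 then tx,ty,tz [ 0.  0. -0.]
t=54.7 pos [ 0.6322 -0.0902  0.1031] psi -5.7 tiltz [ 0.0013  0.0001 -1.    ] q7 0.38 turn units -0.01 then tx,ty,tz [ 0.0268 -0.0003  0.7976]
```

Emit:
send_rows(
  steps=[
    {"tx": 0, "ty": 0, "tz": 0.3, "turn": 0, "grip": 0},
    {"tx": 0, "ty": 0, "tz": 0.3, "turn": 0, "grip": 0},
    {"tx": 0, "ty": 0, "tz": 0.2, "turn": 0, "grip": 0},
    {"tx": 0, "ty": 0, "tz": 0, "turn": 0, "grip": 0},
    {"tx": 0.15, "ty": 0, "tz": 0, "turn": 0, "grip": 0},
    {"tx": 0.2, "ty": 0, "tz": 0, "turn": 0, "grip": 0},
    {"tx": 0.2, "ty": 0, "tz": 0, "turn": 0, "grip": 0},
    {"tx": 0.2, "ty": 0, "tz": 0, "turn": 0, "grip": 0},
    {"tx": 0.2, "ty": 0, "tz": 0, "turn": 0, "grip": 0},
    {"tx": 0.1, "ty": 0, "tz": 0, "turn": 0, "grip": 0},
    {"tx": 0, "ty": 0, "tz": 0, "turn": 0, "grip": 0},
  ],
)

```text
time: 56.08
position: [0.6382, -0.0259, 0.054]
tool_rot: [-2.327, -2.109, -0.001]
ft_force: [0.9, 0.6, -2.4]
grip_width: 0.296
grip_force: 39.9
```

```bash
python3 st.py; python3 go.py .6395 -.0145 .0552 -5.6;
```

```text
F [ 0.9015  0.5503 -2.4078] M [-0.0002  0.0714 -0.0162] w 25.8 g 39.9
t=56.1 pos [ 0.6382 -0.0259  0.054 ] psi -5.6 tiltz [-0.0002  0.001  -1.    ] q7 0.31 turn units 0.00 then tx,ty,tz [ 0.  0. -0.]
t=56.1 pos [ 0.6382 -0.0259  0.054 ] psi -5.6 tiltz [-0.0002  0.001  -1.    ] q7 0.31 turn units -0.00 then tx,ty,tz [ 0.191   0.0035 -0.0205]
```

Emit:
send_rows(
  steps=[
    {"tx": 0.08, "ty": 0, "tz": 0.02, "turn": 0, "grip": 0},
    {"tx": 0.08, "ty": 0, "tz": 0, "turn": 0, "grip": 0},
    {"tx": 0.08, "ty": 0, "tz": 0, "turn": 0, "grip": 0},
    {"tx": 0.06, "ty": 0, "tz": 0, "turn": 0, "grip": 0},
    {"tx": 0.04, "ty": 0, "tz": 0, "turn": 0, "grip": 0},
    {"tx": 0, "ty": 0, "tz": 0, "turn": 0, "grip": 0},
    {"tx": 0, "ty": 0, "tz": 0, "turn": 0, "grip": 0},
  ],
)

```text
time: 56.95
position: [0.6405, -0.0129, 0.0542]
tool_rot: [2.327, 2.101, -0.006]
ft_force: [-1.7, -11.1, 5.5]
grip_width: 0.287
grip_force: 39.9
```

```bash
python3 st.py
```

```text
F [ -1.6633 -11.0735   5.4973] M [-2.7303  0.45    0.2018] w 25.0 g 39.9
t=57.0 pos [ 0.6405 -0.0129  0.0542] psi -5.9 tiltz [ 0.0019 -0.0074 -1.    ] q7 0.28 turn units 0.00 then tx,ty,tz [ 0.  0. -0.]
```

Emit:
send_rows(
  steps=[
    {"tx": 0.04, "ty": 0, "tz": 0, "turn": 0, "grip": 0},
    {"tx": 0, "ty": 0, "tz": 0, "turn": 0, "grip": 0},
    {"tx": 0, "ty": 0, "tz": 0, "turn": 0, "grip": 0.6},
    {"tx": 0, "ty": 0, "tz": 0, "turn": 0, "grip": 0.6},
    {"tx": 0, "ty": 0, "tz": 0, "turn": 0, "grip": 0.6},
    {"tx": 0, "ty": 0, "tz": 0, "turn": 0, "grip": 0.6},
    {"tx": 0, "ty": 0, "tz": -0.4, "turn": 0, "grip": 0.6},
    {"tx": 0, "ty": 0, "tz": -0.8, "turn": 0, "grip": 0.6},
    {"tx": 0, "ty": 0, "tz": -0.8, "turn": 0, "grip": 0.6},
    {"tx": 0, "ty": 0, "tz": -0.8, "turn": 0, "grip": 0.6},
  ],
)

```text
time: 58.2
position: [0.6405, -0.0049, 0.2244]
tool_rot: [2.329, 2.107, 0.003]
ft_force: [1.1, 0.3, -0.1]
grip_width: 0.6
grip_force: 0.0
```

Emit:
send_rows(
  steps=[
    {"tx": -0.8, "ty": -0.2, "tz": 0, "turn": 0, "grip": 0.6},
    {"tx": -0.8, "ty": -0.2, "tz": 0, "turn": 0, "grip": 0.6},
    {"tx": -0.8, "ty": -0.2, "tz": 0, "turn": 0, "grip": 0.6},
    {"tx": -0.8, "ty": -0.2, "tz": 0, "turn": 0, "grip": 0.6},
    {"tx": -0.8, "ty": -0.2, "tz": 0, "turn": 0, "grip": 0.6},
    {"tx": -0.8, "ty": -0.2, "tz": 0, "turn": 0, "grip": 0.6},
    {"tx": -0.8, "ty": -0.2, "tz": 0, "turn": 0, "grip": 0.6},
    {"tx": 0, "ty": 0, "tz": 0, "turn": 0, "grip": 0.6},
  ],
)

```text
time: 59.2
position: [0.5199, -0.3366, 0.2233]
tool_rot: [2.337, 2.095, -0.002]
ft_force: [-0.2, -0.2, -0.2]
grip_width: 0.6
grip_force: 0.0
```

```bash
python3 - <<'E'
from h import *
t=grab('top',10);s=grab('side',10)
a=cv2.resize(t["pixels"][120:270,85:320],(800,511),interpolation=2)
cv2.imwrite("pics/f1.png",a[:,:,::-1])
crop(s,225,110,385,235,4.8,"pics/f2.png")
E
```

```text
(no output)
```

View pics/f1.png

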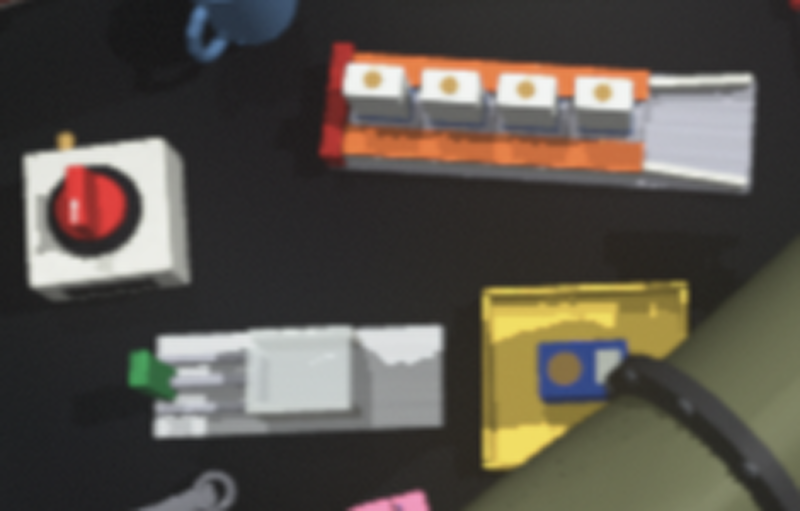

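View pics/f2.png

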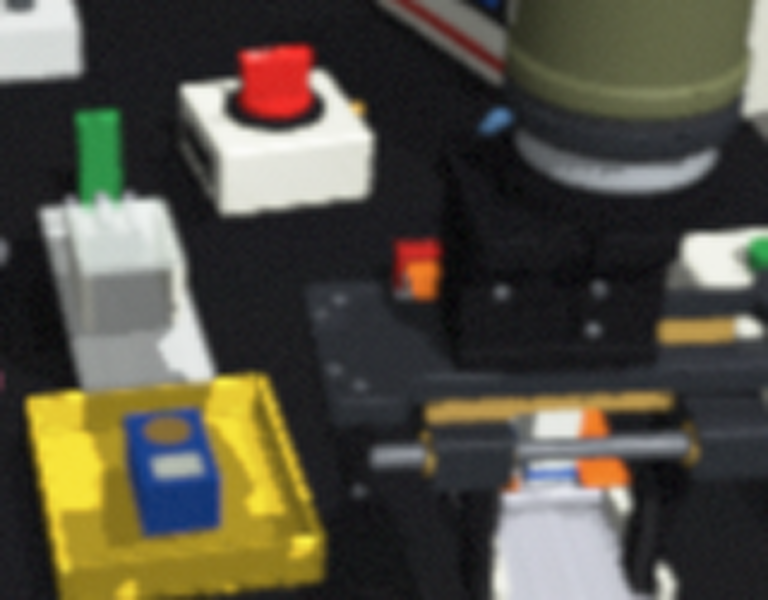

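```bash
python3 - <<'E'
from dots import *
d=load("top",10);P=[atz(d,c,.079)[:2] for c in dots(d) if 180<c[0]<275 and c[1]<155]
P=np.array(sorted(P,key=lambda p:-p[1]));print(P,np.linalg.norm(np.diff(P,axis=0),axis=1),((P-[.6445,.0408])@[.0968,.9953]))
E
python3 st.py
```

```text
[[ 0.65867191  0.16512842]
 [ 0.65202375  0.10538881]
 [ 0.64643955  0.04553198]
 [ 0.64183858 -0.0139901 ]] [0.0601084  0.06011675 0.05969964] [ 0.12511592  0.06501354  0.00489748 -0.05479021]
F [ 0.7713  0.8938 -0.7121] M [-0.1     0.0221  0.0539] w 52.4 g 0.0
t=59.3 pos [ 0.5234 -0.3313  0.2223] psi -5.8 tiltz [ 0.0018  0.0002 -1.    ] q7 0.73 turn units 0.00 then tx,ty,tz [ 0.  0. -0.]
```

The top view shows all four carriers in the guide at y = 125, 65, 5 and −55 mm with a 60 mm pitch, so there are no gaps. The knob is at its stop, the ejector has sprung back, and the housing lies flat in the tray. I hand the job in.

```bash
python3 -c "
from bench import ctrl
print(ctrl.close_job())"
```

```text
the job is handed in; nothing more can be done
None
```

The job is handed in at about 59 s of the 210 s: pressure shut off first, housing ejected and flat in the tray, all four carriers home in the guide with no measurable gaps, and the gripper clear; the hand-in returned no verdict.

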